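# Dip the spray compressor's oil and hold the rod level to read

## Robot

A 6-joint arm with a two-finger parallel gripper is mounted at the origin on the work surface. World frame = base frame: x ahead of the robot, y to its left, z up, the work surface at z = 0. Lengths are in m, angles in rad, forces in N, time in s.
With the tool pointing down it reaches from about 0.425 to 0.95 m from the base axis. Payload 14.7 kg.
Tool frame: the origin (TCP) lies between the finger pads; the fingertips stand 14 mm ahead of it and the grasp point (between the pads) lies 5 mm behind it; z points along the fingers, y is the line along which they close (so a half turn about z gives the same grasp; the last joint's range is limited). The gripper opens to 85 mm and grips with 20 to 120 N. Pads are 22 mm wide; open, the fingers measure 114 mm over their backs; the gripper's body (76 mm by 85 mm) begins 54 mm behind the grasp point. The pads swing forward as they close: fully open they stand 13 mm farther back than shut.
Start: joints at [1.26, 0.48, 1.596, -0, 1.065, -0.047], TCP at [0.169, 0.628, 0.216] pointing down, gripper open.
Joint ranges: [-2.75, 2.75], [-0.82, 2.05], [0.23, 2.67], [-1.56, 4.7], [0.09, 2.69], [-2.92, 2.92]. Speed limits (rad/s): [1.89, 1.89, 2.39, 3.01, 3.01, 3.01].

## Interface

Orientations are given as a unit quaternion [w, x, y, z].
In Python, from workcell import env, capture, calibration, job, recognise, silhouettes gives the robot as it stands. The module is installed in compiled form; this text tells all that it offers.
- The arm moves only by the tool arm_command, never from a script. Its arguments are lists of equal length, an entry for each row: "fingers": the closure, from 0 (fully open) to 1 (shut); "slide": the shift along the tool's x, y, z in m, a list of three; "rot": the turn, a rotation vector about the tool's x, y, z in rad, a list of three. In form: {"fingers": [fingers, ...], "slide": [[tx, ty, tz], ...], "rot": [[ax, ay, az], ...]}. A call has 1 to 10 rows; each row is the pose to reach, as a shift and turn from the pose commanded when the call began, along the tool's axes at that moment; what a row does not reach only later rows make up. A row lasts 1/10 s, in which the tool goes at most 50 mm and 8.59 degrees, less where a joint would pass 70% of its speed; a pose out of reach is approached as far as the arm can. A call with a gripper value outside its range is refused whole. The fingers move at their own pace and stop on an object; "squeeze" is the grip in N (left out, the last holds). Time passes only in rows, so rows that repeat a pose let the fingers close. It gives the time, the measured TCP pose, the force, the opening and the grip force at its end, in the units of the state.
- env.observe(): the state, without advancing time (a new reading comes with each control period).
- capture(name): name is "scene" or "side" or "wrist"; returns the picture (400x640x3 uint8, blue, green, red); there is no depth.
- calibration(name): a dict with "camera_matrix" (3x3 intrinsics, pixels), "k1" (the pictures are not rectified: a ray, as slopes to the right and down, at radius r is drawn at 1 + k1 r^2 times it, then the intrinsics apply), "origin" and "orientation" of the camera in the world; the wrist camera has in their place "hand_eye" (4x4, takes a point from camera to tool coordinates, whose origin is the TCP and whose axes are the flange's). Camera axes: x right, y down, z forward; pixel columns grow to the right and rows downward; lengths in m; the calibration is good to about 2 mm. A picture is of the moment at which its call begins: read the wrist's pose just before it. calibration takes no time and is no camera call.
- job.sign_off(): hands the job in; it is judged then, once.
Trained networks look in the newest picture that a camera, given by its name, has taken for a name from the list of things; names that differ only in an ending like _2 or _b are one class to them, and where a whole thing is asked for, a point or a joint stands for the part that bears it (a point fixed in the world has none). Each returns a list of dicts, best first, with "confidence" (0 to 1); they miss things now and then, are a little off and sometimes report something else, mostly with a low value. They report only what shows in the picture. A call takes as long as a camera call. They do not tell look-alikes from the thing itself.
- recognise(camera, thing): "extent" ([left, top, right, bottom] in pixels, round what is visible of it).
- silhouettes(camera, thing): "mask" (400x640 bool, what is visible of it) and "extent" ([left, top, right, bottom] in pixels, round what is visible of it).
The state is a dict: "clock": time; "qpos": joint angles; "dq": joint speeds; "effort": joint torques, N m; "tool_pos": TCP position; "eef_rot": TCP orientation; "wrist_force": force on the tool from outside, world axes, zero at the start; "wrist_torque": the same for the moment, N m; "gripper_width": finger opening in m; "gripper_force": force on a finger pad.
Only numpy, scipy, OpenCV 4.12 (cv2) and the standard library are available. Lean on these libraries where they do the work, as an engineer would, in place of code of your own. Each camera call takes 0.05 s, during which the arm holds its last target. There are 200 camera calls.

## Task

Open the service case's lid until it rests back on its stop, take the dip rod out by its orange handle and push it down the compressor's slanting filler neck until its brass collar stops on the mouth. Then draw it right out and present it for reading: finish holding it still in the gripper, level, white reading face up, with its tip in the air over the drip tray, well clear of the tray. Leave the case open and the other things on the bench as they are.

Things in the scene. Friction and masses are not known exactly. Their poses are not given: they have to be found in the camera images.
- case: Teal sheet-steel service case, fixed, 170 mm (its x) by 300 mm (its y) by 65 mm high, walls 4 mm, black rubber floor 8 mm up. Origin: centre of its underside; x points to the hinge side, z up. In it the dip rod lies on two wooden cradles along the case's +y, axis 44 mm above the case's underside, the handle standing free between cradles with 35 mm or more of room to each side: lift it straight up.
- case_lid (a joint): Lid angle in rad: 0 shut (at the start), 1.85 leaning back on its stop. The lid (174 by 304 mm, 0.3 kg) turns about the case's y axis on a free hinge: below about 1.4 rad it falls shut, above about 1.5 rad it falls back on the stop and stays there. Its bar handle is on its outer face, so it comes round to the far side as the lid opens.
- lid_handle (a point): Middle of the round steel bar handle on the lid: bar 11 mm thick, 100 mm long, parallel to the hinge, 35 mm off the lid's face on two posts 85 mm apart. Axes as the lid's: with the lid shut they are those of the case.
- lid_hinge (a point): Point on the hinge axis at the middle of the case's +x rim; y along the axis. With the lid shut the bar handle's middle lies 145 mm to the -x side of it and 45 mm above it.
- dip_rod: Steel dip rod 8 mm thick with a brass collar (30 mm across, 8 mm thick) and behind it an orange flat-sided handle (78 mm long, 18 mm wide in y, 20 mm high in z); about 0.11 kg. Origin: centre of the collar's stop face, which faces the tip; x points along the rod to the round tip, z out of the white reading face near the tip (up as it lies in the case).
- dip_tip (a point): Tip of the dip rod, 150 mm from the collar's stop face. Axes as the rod's.
- dip_handle (a point): Middle of the orange handle, 48 mm behind the collar's stop face, on the rod's axis: where to grip it. Axes as the rod's. In the case the rear cradle holds only the last 16 mm of the handle's tail, the front one the bare rod 100 mm from the collar towards the tip; both are open upwards.
- compressor: Compressor pump with blue motor, fixed, base plate 380 by 190 mm. Origin on the bench; its -x is the front, where the filler neck rises, +x runs to the motor. Finned cylinder (100 mm across, centre 30 mm to the -x side of the origin), head up to 280 mm above the bench; a black air filter stands out of the head to +y, a copper pipe to -y, both within 125 mm of the middle.
- neck_mouth (a point): Centre of the filler neck's open mouth, 190 mm in front of the compressor's origin, 165 mm above the bench. z points out of the neck along its bore, which slants 40 degrees above level; bore 16 mm across, straight for 165 mm; brass rim 31 mm across. No other part of the compressor lies in front of the plane of the mouth.
- tray: Fixed shallow steel drip tray, 180 mm (x) by 140 mm (y), rim 20 mm high. Origin: centre of its underside. The compressor's black filler cap (34 mm across, 26 mm high, loose) stands in it.
- spanner: Bystander: steel spanner, 170 mm long, lying on the case's floor parallel to the dip rod, some 65 mm nearer the hinge. Origin: its middle, underside.
- filler_cap: Bystander: the neck's black filler cap, 34 mm across, 26 mm high, standing in the drip tray. Origin: middle of its underside.
- block_plane: Bystander: steel and brass block plane, 160 mm long, 50 mm high, behind the tray. Origin: middle of its sole.
- cam_clamp: Bystander: wooden cam clamp, 220 mm long, lying behind the case. Origin: middle of its bar, underside.
- chisel: Bystander: chisel, 240 mm long, lying at the back. Origin: about its middle, underside.
- bridge: Bystander: rosewood guitar bridge, 28 by 165 mm, 12 mm high, lying behind the tray. Origin: middle of its underside.
- glue_bottle: Bystander: yellow glue bottle with red cap, 60 mm across, 150 mm high, at the back. Origin: middle of its underside.
Mind the look-alikes: they are no part of the job. Several things have the shape of the tray; the one meant has the colours described above.

How it is judged:
On the way, in this order (a step that is already met when the one before it is completed fails the run):
1. the case's lid is open on its stop (value of joint case_lid above 1.78 rad), for 0.3 s.
2. the dip rod is in the neck with its collar stopped on the mouth (z of dip_rod in the frame of neck_mouth below 0.004 m and distance between dip_rod and neck_mouth below 0.009 m and z of dip_tip in the frame of neck_mouth below -0.13 m and contact force between the fingers and dip_rod above 1 N), for 0.2 s.
3. the dip rod is drawn right out of the neck, in the gripper (z of dip_tip in the frame of neck_mouth above 0.005 m and contact force between the fingers and dip_rod above 1 N), for 0.1 s.
At the end, for the whole second after the job is handed in: The gripper holds the dip rod still and touching nothing else, level within 8 degrees, white reading face up within 20 degrees, its tip over the drip tray (inside its rim seen from above) and more than 50 mm above the bench; the case's lid is still open, within 4 degrees of its stop (all of step 3 and x of dip_tip in the frame of tray between -0.09 and 0.09 m and y of dip_tip in the frame of tray between -0.07 and 0.07 m and height (world z) of dip_tip above 0.05 m and angle between dip_rod's own x axis and vertical between 1.4308 and 1.7108 rad and angle between dip_rod's own z axis and vertical below 0.35 rad and linear speed of dip_rod below 0.02 m/s and angular speed of dip_rod below 0.15 rad/s and contact force between dip_rod and case below 0.05 N and contact force between dip_rod and tray below 0.05 N and contact force between dip_rod and compressor below 0.05 N and value of joint case_lid above 1.78 rad); the arm keeps its last pose, push and grip.
It fails at once if a bystander on the bench, in the case or in the tray is pushed more than 30 mm from its place (distance of any of spanner, filler_cap, block_plane, cam_clamp, chisel, bridge, glue_bottle from where it was at the start of the episode above 0.03 m).
It also fails if it takes over 67 s, if anything falls off the work surface, if the arm or the gripper's body presses on something with over 40 N, if the wrist force passes 120 N, or if a joint passes its speed limit or range.

## Working session

There is one attempt and no reset: what is moved stays moved. The work goes in short steps, Python scripts to look and compute and a tool call to move; the robot and the scene stay as the last step left them, time stands still between calls to the robot, and variables do not carry over. Pictures are saved under pics/ and viewed, at most 10 in all, crops included, and the job is handed in when it is done.

Besides the shell and the picture viewer there is one more tool, called after ">>>" by a JSON object that holds its "fn" and its "kwargs", one argument or row to a line. arm_command: Moves the arm, as the interface text tells. Its arguments: {"type":"object","properties":{"fingers":{"type":"array","items":{"type":"number"}},"slide":{"type":"array","items":{"type":"array","items":{"type":"number"}}},"rot":{"type":"array","items":{"type":"array","items":{"type":"number"}}},"squeeze":{"type":"number"}},"required":["fingers","slide","rot"]}

```bash
mkdir -p pics; cat > h.py <<'E'
import numpy as np, cv2
from scipy.spatial.transform import Rotation as R
from workcell import env, capture, calibration, job, recognise, silhouettes
def Rq(q): return R.from_quat([q[1],q[2],q[3],q[0]]).as_matrix()
def campose(n,s=None):
    c=calibration(n)
    if 'hand_eye' in c:
        s=s or env.observe(); T=np.eye(4);T[:3,:3]=Rq(s['eef_rot']);T[:3,3]=s['tool_pos']
        T=T@np.array(c['hand_eye']); return c,T[:3,:3],T[:3,3]
    o=np.array(c['orientation']); 
    return c,(Rq(o) if o.shape==(4,) else o),np.array(c['origin'])
def proj(n,P,s=None):
    c,Rm,t=campose(n,s);p=(np.atleast_2d(P)-t)@Rm;x=p[:,:2]/p[:,2:]
    x=x*(1+c['k1']*(x**2).sum(1,keepdims=True));K=np.array(c['camera_matrix'])
    return x@K[:2,:2].T+K[:2,2]
def ray(n,uv,s=None):
    c,Rm,t=campose(n,s);K=np.array(c['camera_matrix'])
    d=(np.atleast_2d(uv)-K[:2,2])/[K[0,0],K[1,1]];x=d.copy()
    for _ in range(20): x=d/(1+c['k1']*(x**2).sum(1,keepdims=True))
    v=np.c_[x,np.ones(len(x))]@Rm.T
    return t,v/np.linalg.norm(v,axis=1,keepdims=True)
def onz(n,uv,z,s=None):
    t,v=ray(n,uv,s);return t+v*((z-t[2])/v[:,2:])
def tri(obs): # [(cam,uv,state)]
    A=np.zeros((3,3));b=np.zeros(3)
    for n,uv,s in obs:
        t,v=ray(n,uv,s);M=np.eye(3)-np.outer(v[0],v[0]);A+=M;b+=M@t
    return np.linalg.solve(A,b)
def st():
    s=env.observe();print('t',round(s['clock'],2),'p',np.round(s['tool_pos'],4),'R',np.round(Rq(s['eef_rot']),3).tolist(),'q',np.round(s['qpos'],3),'F',np.round(s['wrist_force'],1),'w',round(s['gripper_width'],4));return s
E
cat > a.py <<'E'
from h import *
s=st()
for n in ['scene','side']:
    I=capture(n);cv2.imwrite(f'pics/{n}0.png',I);c,Rm,t=campose(n);print(n,t,np.round(Rm,3).tolist(),c['camera_matrix'],c['k1'])
    for th in ['case','lid_handle','compressor','tray','filler_cap']:
        print(th,[(np.round(r['extent']).astype(int).tolist(),round(r['confidence'],2)) for r in recognise(n,th)][:4])
print(calibration('wrist'))
E
python3 a.py
```

```text
t 0.0 p [0.1693 0.6271 0.2158] R [[-0.965, 0.261, -0.0], [0.261, 0.965, -0.001], [0.0, -0.001, -1.0]] q [ 1.26   0.481  1.597  0.     1.065 -0.047] F [-0.   1.3  0.8] w 0.0857
scene [ 0.97906588 -0.10630776  0.94487055] [[0.253, 0.834, -0.491], [0.967, -0.217, 0.131], [0.002, -0.508, -0.861]] [[381.38690687   0.         313.71451617]
 [  0.         381.38690687 197.68605238]
 [  0.           0.           1.        ]] -0.00982254401206344
case [([128, 201, 256, 278], 0.61)]
lid_handle [([128, 199, 254, 269], 0.66)]
compressor [([386, 98, 569, 231], 0.95), ([292, 180, 369, 255], 0.58)]
tray [([290, 182, 370, 257], 0.96), ([330, 92, 403, 150], 0.76), ([126, 120, 213, 202], 0.66)]
filler_cap []
side [ 0.11562013 -0.975886    1.14367588] [[0.925, -0.268, 0.271], [-0.381, -0.648, 0.659], [-0.001, -0.713, -0.702]] [[462.39144129   0.         319.98554226]
 [  0.         462.39144129 200.17565845]
 [  0.           0.           1.        ]] -0.03610372202697632
case [([315, 233, 406, 341], 0.57)]
lid_handle [([312, 232, 400, 335], 0.83)]
compressor [([241, 74, 320, 178], 0.76)]
tray [([188, 173, 247, 217], 0.94), ([204, 291, 319, 398], 0.92), ([277, 185, 348, 236], 0.83)]
filler_cap [([327, 202, 330, 211], 0.59)]
{'camera_matrix': array([[347.49208756,   0.        , 321.6463973 ],
       [  0.        , 347.49208756, 203.68897052],
       [  0.        ,   0.        ,   1.        ]]), 'k1': -0.06891279186482294, 'hand_eye': array([[ 9.64011314e-04, -9.52067888e-01, -3.05885285e-01,
         7.73766710e-02],
       [ 9.99999534e-01,  9.04612383e-04,  3.35937913e-04,
        -4.91705507e-04],
       [-4.31280827e-05, -3.05885466e-01,  9.52068317e-01,
        -1.58066966e-01],
       [ 0.00000000e+00,  0.00000000e+00,  0.00000000e+00,
         1.00000000e+00]])}
```

View pics/scene0.png

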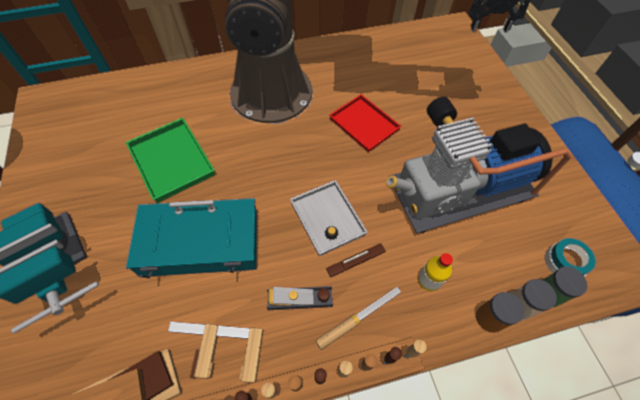

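View pics/side0.png

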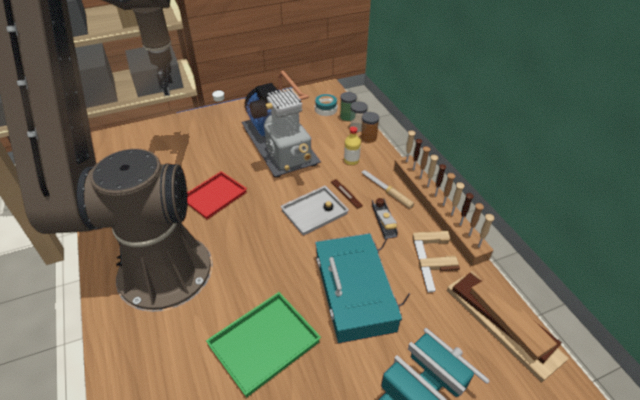

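The scene picture shows the teal case with its lid shut at (193,237), its bar handle at (195,207), the grey tray with the cap at (330,215), and the compressor with its neck mouth near (393,183). The side picture shows the mouth near (303,150), the case at (357,285) and the bar at (337,277).

```bash
cat > b.py <<'E'
from h import *
from scipy.optimize import minimize
M={}
for n in ['scene','side']:
    capture(n); r=silhouettes(n,'case'); M[n]=[ (x['mask'],round(x['confidence'],2),x['extent']) for x in r]; print(n,[m[1:] for m in M[n]])
def pts(p,B):
    c,s=np.cos(p[2]),np.sin(p[2]);return np.array(B)@np.array([[c,-s,0],[s,c,0],[0,0,1]]).T+[p[0],p[1],0]
def box(x0,x1,y0,y1,z0,z1): return [[x,y,z] for x in(x0,x1) for y in (y0,y1) for z in (z0,z1)]
B1=box(-.087,.087,-.152,.152,.0,.075); B2=box(-.066,-.055,-.05,.05,.075,.116)
def ren(n,p):
    im=np.zeros((400,640),np.uint8)
    for B in (B1,B2):
        q=cv2.convexHull(proj(n,pts(p,B)).astype(np.float32)); cv2.fillConvexPoly(im,np.round(q*16).astype(np.int32),1,shift=4)
    return im>0
def cost(p):
    c=0
    for n in M:
        m=M[n][0][0]; r=ren(n,p); c+=1-(m&r).sum()/(m|r).sum()
    return c
p0=np.r_[onz('scene',[193,237],.075)[0][:2],0]; print('init',p0)
best=min((minimize(cost,p0+[0,0,a],method='Nelder-Mead',options=dict(initial_simplex=p0+[0,0,a]+np.array([[0,0,0],[.03,0,0],[0,.03,0],[0,0,.15]]))) for a in (-.15,.1,.3)),key=lambda r:r.fun)
print('case',best.x,best.fun)
p=best.x;np.save('case.npy',p)
print('bar',pts(p,[[-.06,0,.11]]),proj('scene',pts(p,[[-.06,0.05,.11],[-.06,-.05,.11]])),proj('side',pts(p,[[-.06,.05,.11],[-.06,-.05,.11]])))
print('mouth tri',tri([('scene',[393,183],None),('side',[303,150],None)]),onz('scene',[[393,183]],.165),onz('side',[[303,150]],.165))
for n,q in (('scene',[[291,208],[335,182],[369,234],[325,256]]),('side',[[281,209],[321,187],[348,211],[306,233]])): print('tray',onz(n,q,.02).round(3).tolist())
I=cv2.imread('pics/scene0.png');J=cv2.imread('pics/side0.png')
a=cv2.resize(I[120:240,370:500],None,fx=3,fy=3,interpolation=3);b=cv2.resize(J[70:190,230:360],None,fx=3,fy=3,interpolation=3)
cv2.imwrite('pics/neck0.png',np.hstack([a,b]))
E
python3 b.py
```

```text
scene [(0.9, [128.1, 197.3, 254.2, 276.4])]
side [(0.79, [316.2, 231.1, 404.3, 343.5])]
init [ 0.51766873 -0.29500713  0.        ]
case [ 0.5024886  -0.29347142 -0.19263584] 0.10712371269128673
bar [[ 0.44359842 -0.28198462  0.11      ]] [[211.5408007  202.89386643]
 [171.54196556 205.03822232]] [[330.65502348 258.38340785]
 [338.60190488 287.30810865]]
mouth tri [0.53783381 0.21187762 0.15047668] [[0.54318181 0.20892648 0.165     ]] [[0.53259467 0.19019857 0.165     ]]
tray [[0.468, -0.035, 0.02], [0.417, 0.107, 0.02], [0.598, 0.148, 0.02], [0.629, 0.018, 0.02]]
tray [[0.411, 0.091, 0.02], [0.578, 0.141, 0.02], [0.617, -0.004, 0.02], [0.45, -0.043, 0.02]]
```

View pics/neck0.png

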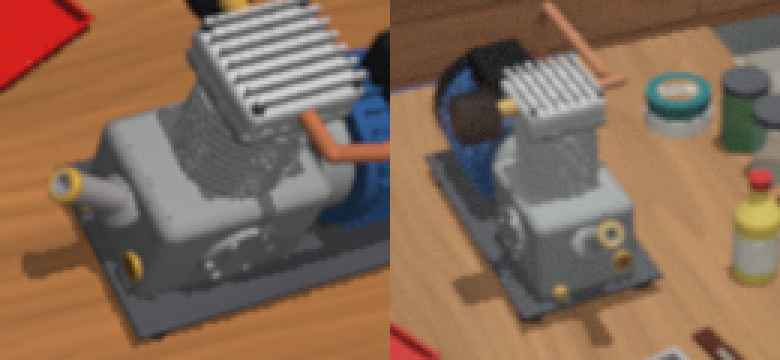

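The crop shows the brass mouth at about (392,182) in the scene picture and (303.3,148.7) in the side picture; the base plate corners are visible too.

```bash
cat >> h.py <<'E'
def frame(x,z):
    z=np.array(z,float);z/=np.linalg.norm(z);x=np.array(x,float);x-=z*(x@z);x/=np.linalg.norm(x);return np.c_[x,np.cross(z,x),z]
def rel(wps,cur=None):
    # wps: list of (pos, Rmat) ; prints slide/rot from the current pose
    if cur is None: s=env.observe();cur=(np.array(s['tool_pos']),Rq(s['eef_rot']))
    for p,Rm in wps:
        d=cur[1].T@(np.array(p)-cur[0]);r=R.from_matrix(cur[1].T@Rm).as_rotvec()
        print('slide',np.round(d,4).tolist(),'rot',np.round(r,3).tolist(),'rows>=',int(np.ceil(max(np.linalg.norm(d)/.05,np.degrees(np.linalg.norm(r))/8.59))))
E
python3 - <<'E'
from h import *
print('mouth',tri([('scene',[392,181.7],None),('side',[303.3,148.7],None)]))
print('corners z.01',onz('scene',[[418.3,231.7]],.015),onz('side',[[275,176],[320,161.7],[242.7,121.7]],.015))
# view pose: cam in front of/above mouth
zt=[0,np.sin(.45),-np.cos(.45)]
Rm=frame([0,1,0],zt)
he=np.array(calibration('wrist')['hand_eye']);Rc=Rm@he[:3,:3]
m=np.array([.54,.205,.16]); cam=m-Rc[:,2]*.26+np.array([0,-.03,0]); p=cam-Rm@he[:3,3]
print('view TCP',p,'cam',cam,Rc[:,2])
mid=np.array([.42,.52,.42]); Rmid=frame([-.75,.65,0],[0,0,-1])
rel([([.25,.65,.40],frame([-.9,.43,0],[0,0,-1])),(mid,Rmid),(p,Rm)])
st()
E
```

```text
mouth [0.53793972 0.2078579  0.15871053]
corners z.01 [[0.62307298 0.2802136  0.015     ]] [[0.44671015 0.26509507 0.015     ]
 [0.63080044 0.27754053 0.015     ]
 [0.42982564 0.64530924 0.015     ]]
view TCP [0.54040435 0.1380224  0.24150041] cam [0.53991266 0.13894232 0.41748754] [ 3.35939902e-04  1.38683403e-01 -9.90336711e-01]
slide [-0.0719, 0.0427, -0.1836] rot [-0.0, 0.0, 0.182] rows>= 5
slide [-0.2699, -0.0384, -0.2036] rot [-0.0, 0.0, 0.45] rows>= 7
slide [-0.4857, -0.3758, -0.0251] rot [-0.294, 0.384, 1.284] rows>= 13
t 0.8 p [0.1695 0.6275 0.2164] R [[-0.965, 0.261, -0.0], [0.261, 0.965, -0.0], [0.0, -0.0, -1.0]] q [ 1.26   0.48   1.596 -0.     1.065 -0.047] F [ 0.5  0.  -0.3] w 0.0854
```

>>> {"fn": "arm_command", "kwargs": {
  "fingers": [0, 0, 0, 0, 0, 0, 0, 0, 0, 0],
  "slide": [
    [-0.07, 0.04, -0.18],
    [-0.07, 0.04, -0.18],
    [-0.07, 0.04, -0.18],
    [-0.07, 0.04, -0.18],
    [-0.27, -0.04, -0.24],
    [-0.27, -0.04, -0.24],
    [-0.27, -0.04, -0.24],
    [-0.27, -0.04, -0.24],
    [-0.27, -0.04, -0.24],
    [-0.27, -0.04, -0.24]
  ],
  "rot": [
    [0, 0, 0.18],
    [0, 0, 0.18],
    [0, 0, 0.18],
    [0, 0, 0.18],
    [0, 0, 0.45],
    [0, 0, 0.45],
    [0, 0, 0.45],
    [0, 0, 0.45],
    [0, 0, 0.45],
    [0, 0, 0.45]
  ]
}}

```text
clock: 1.8
tool_pos: [0.4226, 0.5165, 0.4575]
eef_rot: [0.001, 0.351, 0.936, 0.001]
wrist_force: [-1.4, 0.0, 0.0]
gripper_width: 0.0852
gripper_force: 0.0
```

```bash
python3 - <<'E'
from h import *
st()
Rm=frame([0,1,0],[0,np.sin(.45),-np.cos(.45)])
rel([([.54,.13,.30],Rm)])
E
```

```text
t 1.8 p [0.4226 0.5165 0.4575] R [[-0.753, 0.657, 0.002], [0.657, 0.753, 0.001], [-0.001, 0.002, -1.0]] q [ 8.400e-01  3.790e-01  1.182e+00 -1.000e-03  1.579e+00 -1.300e-02] F [-1.4  0.   0. ] w 0.0852
slide [-0.3425, -0.2143, 0.1574] rot [-0.19, 0.422, 0.839] rows>= 9
```

>>> {"fn": "arm_command", "kwargs": {
  "fingers": [0, 0, 0, 0, 0, 0, 0, 0, 0, 0],
  "slide": [
    [-0.2, -0.13, 0.05],
    [-0.2, -0.13, 0.05],
    [-0.2, -0.13, 0.05],
    [-0.2, -0.13, 0.05],
    [-0.34, -0.215, 0.155],
    [-0.34, -0.215, 0.155],
    [-0.34, -0.215, 0.155],
    [-0.34, -0.215, 0.155],
    [-0.34, -0.215, 0.155],
    [-0.34, -0.215, 0.155]
  ],
  "rot": [
    [-0.02, 0.05, 0.1],
    [-0.04, 0.1, 0.2],
    [-0.07, 0.17, 0.33],
    [-0.1, 0.21, 0.45],
    [-0.12, 0.26, 0.55],
    [-0.15, 0.32, 0.65],
    [-0.17, 0.38, 0.75],
    [-0.19, 0.42, 0.84],
    [-0.19, 0.42, 0.84],
    [-0.19, 0.42, 0.84]
  ]
}}

```text
clock: 2.8
tool_pos: [0.5359, 0.1304, 0.2986]
eef_rot: [-0.158, 0.69, 0.689, 0.155]
wrist_force: [0.2, 0.5, 0.5]
gripper_width: 0.0855
gripper_force: 0.0
```

```bash
python3 - <<'E'
from h import *
s=st();I=capture('wrist');cv2.imwrite('pics/w1.png',I);np.save('w1.npy',s,allow_pickle=True)
print(proj('wrist',[.538,.208,.16],s))
E
```

```text
t 2.8 p [0.5359 0.1304 0.2986] R [[0.003, 1.0, -0.004], [0.902, -0.001, 0.432], [0.432, -0.005, -0.902]] q [-0.124  0.279  1.798  0.483  1.173 -0.337] F [0.2 0.5 0.5] w 0.0855
[[323.73901935 168.90307676]]
```

View pics/w1.png

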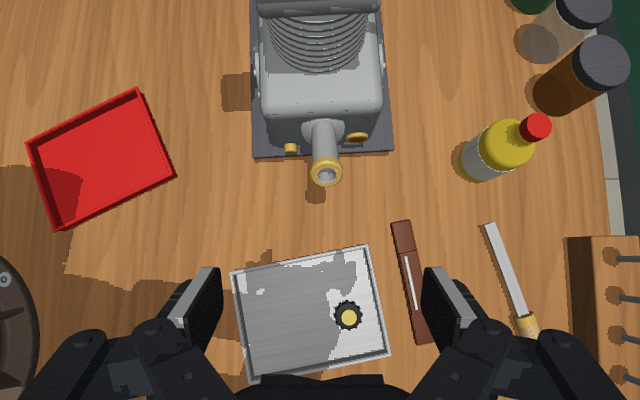

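The wrist picture shows the mouth at (327,173), the plate's front corners at (252,158) and (393,151), and the grey tray with corners (231,272), (367,245), (390,355), (250,383).

```bash
python3 - <<'E'
from h import *
s=np.load('w1.npy',allow_pickle=True).item()
obs=[]
for n,f,c in (('wrist','w1',(327,173)),('scene','scene0',(392,182)),('side','side0',(303,149))):
    I=cv2.imread(f'pics/{f}.png');h=cv2.cvtColor(I,cv2.COLOR_BGR2HSV);m=cv2.inRange(h,(15,80,80),(35,255,255))
    k=25 if n=='wrist' else 9
    w=np.zeros_like(m);w[c[1]-k:c[1]+k,c[0]-k:c[0]+k]=255;m&=w
    nl,l,stt,ce=cv2.connectedComponentsWithStats(m); i=min(range(1,nl),key=lambda i:np.hypot(*(ce[i]-c))-0.05*stt[i,4]); ys,xs=np.where(l==i)
    hull=cv2.convexHull(np.c_[xs,ys].astype(np.float32)); e=cv2.fitEllipse(hull); print(n,stt[i],e)
    obs.append((n,e[0],s if n=='wrist' else None))
print(tri(obs));X=tri(obs)
for o in obs: print(o[0],proj(o[0],X,o[2])-o[1])
print('plate',onz('wrist',[[252,158],[393,151],[250,70],[386,70]],.015,s).round(3).tolist())
t=onz('wrist',[[231,272],[367,245],[390,355],[250,383]],.02,s);print('tray',t.round(3).tolist(),t.mean(0))
E
```

```text
wrist [ 309  154   43   44 1185] ((336.66656494140625, 175.65228271484375), (46.187416076660156, 56.59626770019531), 93.35289001464844)
scene [385 175  13  14 106] ((391.0744934082031, 181.27723693847656), (12.204171180725098, 13.401691436767578), 10.488905906677246)
side [299 144  12  14  63] ((304.8612365722656, 150.70204162597656), (10.510246276855469, 15.534043312072754), 150.52743530273438)
[0.54295024 0.20197276 0.15905236]
wrist [[-7.59031005 -0.18195586]]
scene [[-1.2236034   3.56627884]]
side [[-0.21496055 -2.03540568]]
plate [[0.44, 0.258, 0.015], [0.633, 0.268, 0.015], [0.433, 0.389, 0.015], [0.627, 0.388, 0.015]]
tray [[0.418, 0.105, 0.02], [0.594, 0.14, 0.02], [0.622, 0.001, 0.02], [0.445, -0.034, 0.02]] [0.5197318  0.05323407 0.02      ]
```

```bash
python3 - <<'E'
from h import *
s=np.load('w1.npy',allow_pickle=True).item()
for z in (.16,.165): print(onz('wrist',[327,173],z,s),onz('scene',[392,181.7],z),onz('side',[303.3,148.7],z))
print(tri([('wrist',[327,173],s),('scene',[392,181.7],None),('side',[303.3,148.7],None)]))
rel([([.46,-.10,.36],frame([.19,.98,0],[0,0,-1])),([.46,-.285,.26],frame([.19,.98,0],[0,0,-1]))])
E
```

```text
[[0.54101771 0.20410497 0.16      ]] [[0.53620699 0.20991824 0.16      ]] [[0.53821661 0.20243005 0.16      ]]
[[0.54096204 0.20296384 0.165     ]] [[0.53902821 0.20790373 0.165     ]] [[0.53606856 0.1964407  0.165     ]]
[0.53915839 0.20584796 0.16015755]
slide [-0.1836, -0.076, -0.1543] rot [-0.047, -0.446, 0.187] rows>= 6
slide [-0.3936, -0.0756, -0.1442] rot [-0.047, -0.446, 0.187] rows>= 9
```

>>> {"fn": "arm_command", "kwargs": {
  "fingers": [0, 0, 0, 0, 0, 0, 0, 0, 0, 0],
  "slide": [
    [-0.18, -0.076, -0.155],
    [-0.18, -0.076, -0.155],
    [-0.18, -0.076, -0.155],
    [-0.18, -0.076, -0.155],
    [-0.39, -0.076, -0.145],
    [-0.39, -0.076, -0.145],
    [-0.39, -0.076, -0.145],
    [-0.39, -0.076, -0.145],
    [-0.39, -0.076, -0.145],
    [-0.39, -0.076, -0.145]
  ],
  "rot": [
    [-0.01, -0.1, 0.04],
    [-0.02, -0.2, 0.08],
    [-0.03, -0.3, 0.13],
    [-0.04, -0.4, 0.17],
    [-0.047, -0.446, 0.187],
    [-0.047, -0.446, 0.187],
    [-0.047, -0.446, 0.187],
    [-0.047, -0.446, 0.187],
    [-0.047, -0.446, 0.187],
    [-0.047, -0.446, 0.187]
  ]
}}

```text
clock: 3.85
tool_pos: [0.4607, -0.2837, 0.262]
eef_rot: [0.001, 0.771, 0.637, 0.001]
wrist_force: [0.0, 0.2, 0.4]
gripper_width: 0.0851
gripper_force: 0.0
```

```bash
python3 - <<'E'
from h import *
s=st();I=capture('wrist');cv2.imwrite('pics/w2.png',I);np.save('w2.npy',s,allow_pickle=True)
p=np.load('case.npy');c,sn=np.cos(p[2]),np.sin(p[2]);A=np.array([[c,-sn],[sn,c]])
for q in ([-.06,-.05,.11],[-.06,.05,.11],[-.087,-.152,.075],[-.087,.152,.075],[.087,.152,.075],[.087,-.152,.075]): print(proj('wrist',np.r_[A@q[:2]+p[:2],q[2]],s))
E
```

```text
t 3.85 p [ 0.4607 -0.2837  0.262 ] R [[0.189, 0.982, 0.002], [0.982, -0.189, -0.001], [-0.0, 0.002, -1.0]] q [-6.080e-01  2.800e-01  1.793e+00  1.000e-03  1.067e+00 -4.190e-01] F [0.  0.2 0.4] w 0.0851
[[302.26951566 233.08193777]]
[[300.75398073 127.55332351]]
[[281.78191526 302.87045079]]
[[271.6847506   10.10723401]]
[[462.62857395  12.99397262]]
[[431.42015429 302.46782615]]
```

View pics/w2.png

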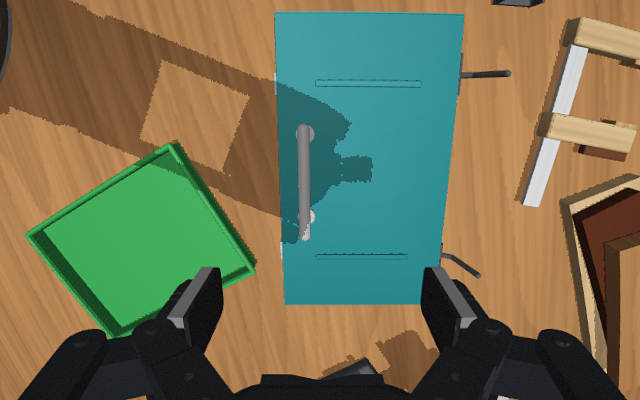

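The wrist picture shows the lid corners at (275,12), (463,14), (437,304), (286,304), and the bar from (304,128) to (305,239).

```bash
cat > c.py <<'E'
from h import *
from scipy.optimize import least_squares
s=np.load('w2.npy',allow_pickle=True).item()
Q=np.array([[-.087,-.152,.075],[-.087,.152,.075],[.087,.152,.075],[.087,-.152,.075],[-.06,.05,.11],[-.06,-.05,.11]])
U=np.array([[286,304],[275,12],[463,14],[437,304],[304,128],[305,239]])
def W(p,Q): c,n=np.cos(p[2]),np.sin(p[2]);return np.atleast_2d(Q)@np.array([[c,-n,0],[n,c,0],[0,0,1]]).T+[p[0],p[1],p[3]]
r=least_squares(lambda p:(proj('wrist',W(p,Q),s)-U).ravel(),np.r_[np.load('case.npy')[:3],0])
p=r.x;print(p,r.fun.reshape(-1,2).round(1).tolist());p[3]=0;np.save('case.npy',p)
cy=np.array([-np.sin(p[2]),np.cos(p[2]),0]);cx=np.array([np.cos(p[2]),np.sin(p[2]),0]);ez=np.array([0,0,1.])
bar=W(p,[-.06,0,.11])[0];hinge=W(p,[.085,0,.065])[0];print('bar',bar,'hinge',hinge)
def pose(th,al): # lid angle, tool lean; grasp point on the bar, 5 mm behind the TCP
    v=-.145*cx+.045*ez; b=hinge+(-.145*np.cos(th)+.045*np.sin(th))*cx+(.145*np.sin(th)+.045*np.cos(th))*ez
    z=-np.sin(al)*cx-np.cos(al)*ez
    return b+.005*z,frame(cy,z)
if __name__=='__main__':
    al=.35;P,Rm=pose(0,al);rel([(P-.08*Rm[:,2],Rm),(P,Rm)])
    for th,a in ((.3,.42),(.6,.5),(.9,.6),(1.2,.75),(1.5,.9),(1.8,1.05)): rel([pose(th,a)],(P,Rm))
E
python3 c.py
```

```text
[ 0.5053508  -0.29557803 -0.18277332  0.00136125] [[-0.2, 1.3], [-1.5, 0.6], [2.0, -0.5], [-1.3, -0.4], [-0.2, 2.1], [1.1, -3.3]]
bar [ 0.4463502  -0.28467258  0.11      ] hinge [ 0.58893499 -0.31102741  0.065     ]
slide [-0.0056, 0.0117, 0.0824] rot [0.352, -0.002, -0.007] rows>= 3
slide [-0.0059, -0.0159, 0.1575] rot [0.352, -0.002, -0.007] rows>= 4
slide [0.0, 0.0042, -0.0452] rot [0.07, -0.0, -0.0] rows>= 1
slide [-0.0, 0.0215, -0.087] rot [0.15, 0.0, 0.0] rows>= 2
slide [-0.0, 0.0503, -0.1218] rot [0.25, -0.0, 0.0] rows>= 3
slide [-0.0, 0.0878, -0.1465] rot [0.4, -0.0, 0.0] rows>= 4
slide [0.0, 0.1309, -0.1589] rot [0.55, 0.0, 0.0] rows>= 5
slide [-0.0, 0.1756, -0.158] rot [0.7, -0.0, -0.0] rows>= 5
```

>>> {"fn": "arm_command", "kwargs": {
  "fingers": [0.65, 0.65, 0.65, 0.65, 0.65, 0.65, 0.65, 0.65, 0.65, 0.65],
  "slide": [
    [-0.006, 0.012, 0.08],
    [-0.006, 0.012, 0.08],
    [-0.006, 0.012, 0.08],
    [-0.006, 0.012, 0.08],
    [-0.006, 0.012, 0.08],
    [-0.006, -0.002, 0.12],
    [-0.006, -0.015, 0.155],
    [-0.006, -0.015, 0.155],
    [-0.006, -0.015, 0.155],
    [-0.006, -0.015, 0.155]
  ],
  "rot": [
    [0.12, 0, 0],
    [0.24, 0, 0],
    [0.352, -0.002, -0.007],
    [0.352, -0.002, -0.007],
    [0.352, -0.002, -0.007],
    [0.352, -0.002, -0.007],
    [0.352, -0.002, -0.007],
    [0.352, -0.002, -0.007],
    [0.352, -0.002, -0.007],
    [0.352, -0.002, -0.007]
  ]
}}

```text
clock: 4.9
tool_pos: [0.4473, -0.285, 0.111]
eef_rot: [-0.131, 0.757, 0.631, -0.11]
wrist_force: [-0.1, 0.1, 0.0]
gripper_width: 0.0299
gripper_force: 0.0
```

>>> {"fn": "arm_command", "kwargs": {
  "fingers": [1, 1, 1, 1],
  "slide": [
    [0, 0, 0],
    [0, 0, 0],
    [0, 0, 0],
    [0, 0, 0]
  ],
  "rot": [
    [0, 0, 0],
    [0, 0, 0],
    [0, 0, 0],
    [0, 0, 0]
  ],
  "squeeze": 25
}}

```text
clock: 5.3
tool_pos: [0.4458, -0.2844, 0.1087]
eef_rot: [-0.133, 0.757, 0.63, -0.111]
wrist_force: [0.1, 0.3, 0.5]
gripper_width: -0.0001
gripper_force: 0.0
```

```bash
python3 - <<'E'
from h import *
s=st();I=capture('wrist');J=capture('side')
cv2.imwrite('pics/w3.png',np.hstack([cv2.resize(I[180:400,180:460],None,fx=1.5,fy=1.5),cv2.resize(J[200:310,280:410],(390,330),interpolation=3)]))
E
```

```text
t 5.3 p [ 0.4458 -0.2844  0.1087] R [[0.18, 0.924, -0.336], [0.984, -0.17, 0.061], [-0.001, -0.341, -0.94]] q [-0.538  0.628  1.699 -0.132  1.147 -0.282] F [0.1 0.3 0.5] w -0.0001
```

View pics/w3.png

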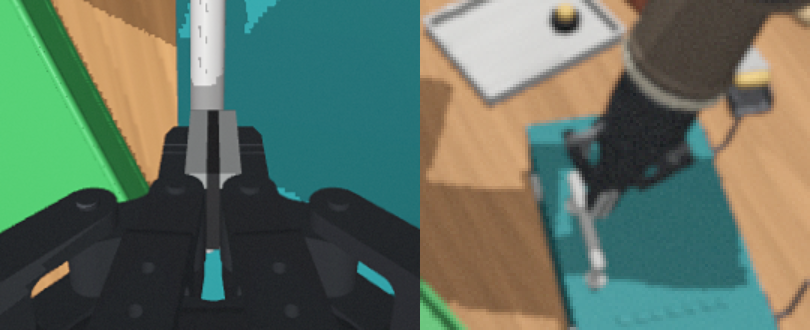

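The crop shows the bar running out beneath the closed fingertips, so it lies a little beyond them; in the side view its ends are at about (332.7,260) and (339,294).

```bash
python3 - <<'E'
from h import *
s=np.load('w2.npy',allow_pickle=True).item()
for a,b,c in (([304,130],[332.7,260],[213,206]),([305,237],[339,294],[177,209])):
    for o in ([('wrist',a,s),('side',b,None)],[('wrist',a,s),('scene',c,None)],[('wrist',a,s),('side',b,None),('scene',c,None)]): print(tri(o).round(4))
for z in (.09,.1,.11): print(z,onz('wrist',[[304,128],[305,239]],z,s).round(4).tolist())
for zl in (.055,.065,.075): 
    print(zl,[round(np.linalg.norm(np.subtract(*onz('wrist',q,zl,s))),4) for q in ([[286,304],[275,12]],[[463,14],[437,304]],[[275,12],[463,14]],[[286,304],[437,304]])])
E
```

```text
[ 0.4563 -0.2367  0.1057]
[ 0.4541 -0.2348  0.0952]
[ 0.457  -0.2343  0.1016]
[ 0.4323 -0.3418  0.0942]
[ 0.4371 -0.3306  0.0991]
[ 0.4332 -0.3351  0.0876]
0.09 [[0.4543, -0.2356, 0.09], [0.4324, -0.3462, 0.09]]
0.1 [[0.455, -0.2348, 0.1], [0.4337, -0.342, 0.1]]
0.11 [[0.4556, -0.2339, 0.11], [0.435, -0.3378, 0.11]]
0.055 [np.float64(0.3218), np.float64(0.3234), np.float64(0.1815), np.float64(0.1864)]
0.065 [np.float64(0.313), np.float64(0.3145), np.float64(0.1766), np.float64(0.1813)]
0.075 [np.float64(0.3042), np.float64(0.3057), np.float64(0.1716), np.float64(0.1762)]
```

```bash
python3 - <<'E'
from c import *
Rm=pose(0,.05)[1]; P=bar.copy();P[2]=.096; print(P)
rel([(P+[0,0,.05],Rm),(P,Rm)])
E
```

```text
[ 0.50507182 -0.29565927 -0.18281697  0.00166196] [[-0.2, 1.3], [-1.6, 0.6], [2.0, -0.5], [-1.3, -0.5], [-0.2, 2.2], [1.1, -3.3]]
bar [ 0.44607169 -0.28475125  0.11      ] hinge [ 0.58865533 -0.31111229  0.065     ]
[ 0.44607169 -0.28475125  0.096     ]
slide [-0.0004, -0.0123, -0.0354] rot [-0.299, 0.001, 0.001] rows>= 2
slide [-0.0003, 0.0047, 0.0116] rot [-0.299, 0.001, 0.001] rows>= 2
```

>>> {"fn": "arm_command", "kwargs": {
  "fingers": [1, 0.65, 0.65, 0.65, 0.65, 0.65, 0.65, 0.65, 0.65],
  "slide": [
    [0, -0.012, -0.035],
    [0, -0.012, -0.035],
    [0, -0.012, -0.035],
    [0, -0.012, -0.035],
    [0, -0.012, -0.035],
    [0, -0.004, -0.012],
    [0, 0.005, 0.0115],
    [0, 0.005, 0.0115],
    [0, 0.005, 0.0115]
  ],
  "rot": [
    [-0.1, 0, 0],
    [-0.2, 0, 0],
    [-0.3, 0, 0],
    [-0.3, 0, 0],
    [-0.3, 0, 0],
    [-0.3, 0, 0],
    [-0.3, 0, 0],
    [-0.3, 0, 0],
    [-0.3, 0, 0]
  ]
}}

```text
clock: 6.3
tool_pos: [0.4467, -0.2844, 0.0957]
eef_rot: [-0.02, 0.768, 0.64, -0.016]
wrist_force: [0.4, -0.7, 0.3]
gripper_width: 0.0301
gripper_force: 0.0
```

>>> {"fn": "arm_command", "kwargs": {
  "fingers": [1, 1, 1, 1],
  "slide": [
    [0, 0, 0],
    [0, 0, 0],
    [0, 0, 0],
    [0, 0, 0]
  ],
  "rot": [
    [0, 0, 0],
    [0, 0, 0],
    [0, 0, 0],
    [0, 0, 0]
  ],
  "squeeze": 25
}}

```text
clock: 6.7
tool_pos: [0.444, -0.284, 0.0968]
eef_rot: [-0.02, 0.768, 0.64, -0.017]
wrist_force: [-17.3, -1.7, 8.6]
gripper_width: 0.0079
gripper_force: 24.5
```

>>> {"fn": "arm_command", "kwargs": {
  "fingers": [0.65, 0.65, 0.65, 0.65, 0.65],
  "slide": [
    [0, -0.003, 0],
    [0, -0.003, 0],
    [0, -0.003, 0.004],
    [0, -0.003, 0.008],
    [0, -0.003, 0.008]
  ],
  "rot": [
    [0, 0, 0],
    [0, 0, 0],
    [0, 0, 0],
    [0, 0, 0],
    [0, 0, 0]
  ]
}}

```text
clock: 7.2
tool_pos: [0.4429, -0.2837, 0.0876]
eef_rot: [-0.019, 0.768, 0.64, -0.016]
wrist_force: [-0.0, 0.7, -0.0]
gripper_width: 0.0299
gripper_force: 0.0
```

>>> {"fn": "arm_command", "kwargs": {
  "fingers": [1, 1, 1, 1],
  "slide": [
    [0, 0, 0],
    [0, 0, 0],
    [0, 0, 0],
    [0, 0, 0]
  ],
  "rot": [
    [0, 0, 0],
    [0, 0, 0],
    [0, 0, 0],
    [0, 0, 0]
  ]
}}

```text
clock: 7.6
tool_pos: [0.4432, -0.2839, 0.0881]
eef_rot: [-0.018, 0.768, 0.64, -0.016]
wrist_force: [2.4, 0.0, -2.1]
gripper_width: 0.0094
gripper_force: 25.4
```

>>> {"fn": "arm_command", "kwargs": {
  "fingers": [0.65, 0.65, 0.65, 0.65, 0.65],
  "slide": [
    [0, 0, 0],
    [0, 0, 0],
    [0, 0, 0.003],
    [0, 0, 0.006],
    [0, 0, 0.006]
  ],
  "rot": [
    [0, 0, 0],
    [0, 0, 0],
    [0, 0, 0],
    [0, 0, 0],
    [0, 0, 0]
  ]
}}

```text
clock: 8.1
tool_pos: [0.4424, -0.2836, 0.0816]
eef_rot: [-0.019, 0.768, 0.64, -0.016]
wrist_force: [-0.2, 0.6, 0.1]
gripper_width: 0.0304
gripper_force: 0.0
```

>>> {"fn": "arm_command", "kwargs": {
  "fingers": [1, 1, 1, 1],
  "slide": [
    [0, 0, 0],
    [0, 0, 0],
    [0, 0, 0],
    [0, 0, 0]
  ],
  "rot": [
    [0, 0, 0],
    [0, 0, 0],
    [0, 0, 0],
    [0, 0, 0]
  ]
}}

```text
clock: 8.5
tool_pos: [0.4429, -0.2839, 0.0822]
eef_rot: [-0.018, 0.768, 0.64, -0.016]
wrist_force: [1.3, 0.4, -3.1]
gripper_width: 0.01
gripper_force: 25.1
```

```bash
cat > arc.py <<'E'
from h import *
import sys
off=float(sys.argv[1]); yaw=-.183
cx=np.array([np.cos(yaw),np.sin(yaw),0]);cy=np.array([-np.sin(yaw),np.cos(yaw),0]);ez=np.array([0,0,1.])
P0=np.array([.4427,-.2838,.0820]);a0=.05   # commanded grasp pose
R0=frame(cy,-np.sin(a0)*cx-np.cos(a0)*ez);bar=P0-off*R0[:,2];H=bar+.145*cx-.045*ez
print('bar',bar,'H',H)
def pose(th,al):
    b=H+(-.145*np.cos(th)+.045*np.sin(th))*cx+(.145*np.sin(th)+.045*np.cos(th))*ez
    z=-np.sin(al)*cx-np.cos(al)*ez;return b+off*z,frame(cy,z)
for th,a in ((.15,.08),(.3,.12),(.45,.18),(.6,.25),(.75,.35),(.9,.45),(1.05,.55),(1.2,.65),(1.35,.75),(1.5,.85),(1.65,.95),(1.75,1.05),(1.82,1.1)):
    print(th,a,end=' ');rel([pose(th,a)],(P0,R0))
E
python3 arc.py .01
```

```text
bar [ 0.44319145 -0.28389095  0.0919875 ] H [ 0.58577026 -0.31027809  0.0469875 ]
0.15 0.08 slide [-0.0, 0.007, -0.0216] rot [0.03, 0.0, -0.0] rows>= 1
0.3 0.12 slide [-0.0, 0.017, -0.0418] rot [0.07, 0.0, -0.0] rows>= 1
0.45 0.18 slide [-0.0, 0.0297, -0.0603] rot [0.13, 0.0, 0.0] rows>= 2
0.6 0.25 slide [-0.0, 0.045, -0.0767] rot [0.2, -0.0, -0.0] rows>= 2
0.75 0.35 slide [-0.0, 0.0622, -0.0906] rot [0.3, -0.0, -0.0] rows>= 3
0.9 0.45 slide [-0.0, 0.0813, -0.1017] rot [0.4, 0.0, 0.0] rows>= 3
1.05 0.55 slide [-0.0, 0.1018, -0.1099] rot [0.5, -0.0, -0.0] rows>= 4
1.2 0.65 slide [-0.0, 0.1233, -0.1148] rot [0.6, 0.0, -0.0] rows>= 5
1.35 0.75 slide [-0.0, 0.1452, -0.1164] rot [0.7, -0.0, -0.0] rows>= 5
1.5 0.85 slide [-0.0, 0.1671, -0.1147] rot [0.8, 0.0, -0.0] rows>= 6
1.65 0.95 slide [-0.0, 0.1884, -0.1097] rot [0.9, 0.0, 0.0] rows>= 7
1.75 1.05 slide [0.0, 0.202, -0.1049] rot [1.0, 0.0, 0.0] rows>= 7
1.82 1.1 slide [-0.0, 0.2112, -0.1006] rot [1.05, -0.0, -0.0] rows>= 8
```

>>> {"fn": "arm_command", "kwargs": {
  "fingers": [1, 1, 1, 1, 1, 1, 1, 1],
  "slide": [
    [0, 0.003, -0.011],
    [0, 0.007, -0.0215],
    [0, 0.012, -0.032],
    [0, 0.017, -0.042],
    [0, 0.023, -0.0515],
    [0, 0.03, -0.06],
    [0, 0.03, -0.06],
    [0, 0.03, -0.06]
  ],
  "rot": [
    [0.015, 0, 0],
    [0.03, 0, 0],
    [0.05, 0, 0],
    [0.07, 0, 0],
    [0.1, 0, 0],
    [0.13, 0, 0],
    [0.13, 0, 0],
    [0.13, 0, 0]
  ],
  "squeeze": 30
}}

```text
clock: 9.3
tool_pos: [0.4718, -0.2893, 0.1411]
eef_rot: [-0.071, 0.765, 0.638, -0.06]
wrist_force: [-21.0, -0.9, 15.1]
gripper_width: 0.0099
gripper_force: 31.0
```

```bash
python3 - <<'E'
from h import *
s=st();J=capture('side');I=capture('scene')
cv2.imwrite('pics/l1.png',np.hstack([cv2.resize(J[180:340,270:430],(400,400),interpolation=3),cv2.resize(I[150:290,110:270],(400,350),interpolation=3)[:350] if 0 else cv2.resize(I[140:300,110:270],(400,400),interpolation=3)]))
E
```

```text
t 9.3 p [ 0.4718 -0.2893  0.1411] R [[0.18, 0.967, -0.181], [0.984, -0.177, 0.033], [-0.001, -0.184, -0.983]] q [-0.557  0.528  1.744 -0.079  1.043 -0.33 ] F [-21.   -0.9  15.1] w 0.0099
```

View pics/l1.png

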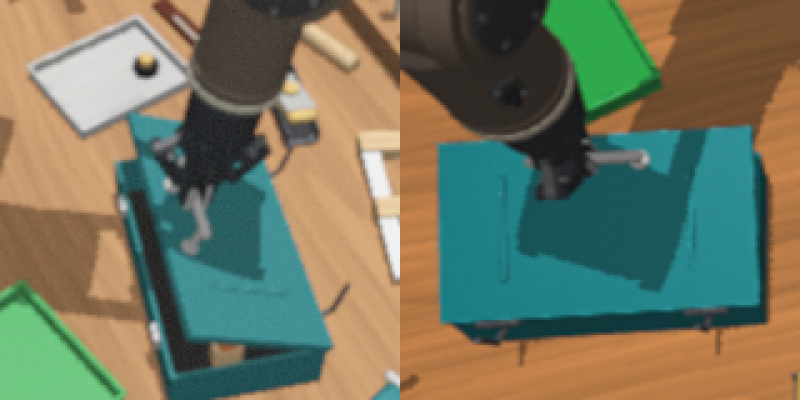

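The picture shows the lid about a quarter open with the bar held; the outward radial force means the hinge lies some 9 mm higher than I assumed, so I correct the arc.

```bash
sed -i '/^for th/,$d' arc.py; cat >> arc.py <<'E'
cs=np.array(eval(sys.argv[2]));cr=float(sys.argv[3]); C=(P0+R0@cs,R0@R.from_rotvec([cr,0,0]).as_matrix())
for th,a in ((.45,.18),(.6,.25),(.75,.35),(.9,.45),(1.05,.55),(1.2,.65),(1.35,.75),(1.5,.85),(1.65,.95),(1.75,1.05),(1.82,1.1)):
    print(th,a,end=' ');rel([pose(th,a)],C)
E
python3 arc.py .019 [0,.03,-.06] .13
```

```text
bar [ 0.44363375 -0.28397281  0.10097625] H [ 0.58621256 -0.31035995  0.05597625]
0.45 0.18 slide [-0.0, -0.0015, -0.0002] rot [0.0, 0.0, 0.0] rows>= 1
0.6 0.25 slide [-0.0, 0.0109, -0.0184] rot [0.07, -0.0, -0.0] rows>= 1
0.75 0.35 slide [0.0, 0.0253, -0.0345] rot [0.17, -0.0, -0.0] rows>= 2
0.9 0.45 slide [-0.0, 0.0419, -0.0483] rot [0.27, 0.0, 0.0] rows>= 2
1.05 0.55 slide [0.0, 0.0603, -0.0593] rot [0.37, -0.0, -0.0] rows>= 3
1.2 0.65 slide [0.0, 0.0801, -0.0673] rot [0.47, 0.0, -0.0] rows>= 4
1.35 0.75 slide [0.0, 0.1009, -0.0722] rot [0.57, -0.0, -0.0] rows>= 4
1.5 0.85 slide [-0.0, 0.1221, -0.0739] rot [0.67, 0.0, -0.0] rows>= 5
1.65 0.95 slide [0.0, 0.1432, -0.0723] rot [0.77, 0.0, -0.0] rows>= 6
1.75 1.05 slide [0.0, 0.1566, -0.0699] rot [0.87, 0.0, -0.0] rows>= 6
1.82 1.1 slide [0.0, 0.1661, -0.0672] rot [0.92, -0.0, -0.0] rows>= 7
```

>>> {"fn": "arm_command", "kwargs": {
  "fingers": [1, 1, 1, 1, 1],
  "slide": [
    [0, 0.003, -0.009],
    [0, 0.01, -0.019],
    [0, 0.017, -0.027],
    [0, 0.0245, -0.0355],
    [0, 0.0245, -0.0355]
  ],
  "rot": [
    [0.035, 0, 0],
    [0.07, 0, 0],
    [0.12, 0, 0],
    [0.17, 0, 0],
    [0.17, 0, 0]
  ],
  "squeeze": 25
}}

```text
clock: 9.9
tool_pos: [0.5042, -0.2957, 0.1727]
eef_rot: [-0.135, 0.756, 0.63, -0.114]
wrist_force: [-14.4, -2.2, 19.9]
gripper_width: 0.0094
gripper_force: 30.8
```

```bash
sed -i 's/return b+off\*z/n=(b-H)\/np.linalg.norm(b-H); return b+.003*n+off*z/' arc.py; python3 - <<'E'
import numpy as np
c,s=np.cos(.13),np.sin(.13);v=np.array([.0245,-.0355]);print([0,.03+c*v[0]-s*v[1],-.06+s*v[0]+c*v[1]])
E
python3 arc.py .019 [0,.0589,-.092] .30 | tail -9
```

```text
[0, np.float64(0.05889527845901148), np.float64(-0.09202441073269245)]
0.75 0.35 slide [0.0, -0.0014, -0.0012] rot [-0.0, -0.0, -0.0] rows>= 1
0.9 0.45 slide [-0.0, 0.013, -0.0178] rot [0.1, 0.0, 0.0] rows>= 1
1.05 0.55 slide [0.0, 0.0296, -0.032] rot [0.2, -0.0, -0.0] rows>= 2
1.2 0.65 slide [0.0, 0.0482, -0.0435] rot [0.3, 0.0, -0.0] rows>= 3
1.35 0.75 slide [0.0, 0.0683, -0.052] rot [0.4, -0.0, -0.0] rows>= 3
1.5 0.85 slide [-0.0, 0.0893, -0.0573] rot [0.5, 0.0, -0.0] rows>= 4
1.65 0.95 slide [0.0, 0.1109, -0.0594] rot [0.6, 0.0, -0.0] rows>= 5
1.75 1.05 slide [0.0, 0.1248, -0.0593] rot [0.7, 0.0, -0.0] rows>= 5
1.82 1.1 slide [0.0, 0.1348, -0.0581] rot [0.75, -0.0, -0.0] rows>= 6
```

>>> {"fn": "arm_command", "kwargs": {
  "fingers": [1, 1, 1, 1, 1, 1, 1],
  "slide": [
    [0, 0.006, -0.0095],
    [0, 0.013, -0.018],
    [0, 0.021, -0.025],
    [0, 0.0295, -0.032],
    [0, 0.039, -0.038],
    [0, 0.048, -0.0435],
    [0, 0.048, -0.0435]
  ],
  "rot": [
    [0.05, 0, 0],
    [0.1, 0, 0],
    [0.15, 0, 0],
    [0.2, 0, 0],
    [0.25, 0, 0],
    [0.3, 0, 0],
    [0.3, 0, 0]
  ],
  "squeeze": 25
}}

```text
clock: 10.6
tool_pos: [0.5642, -0.3071, 0.1964]
eef_rot: [-0.245, 0.728, 0.606, -0.206]
wrist_force: [-1.1, -5.6, 17.0]
gripper_width: 0.0094
gripper_force: 30.2
```

```bash
sed -i 's/b+.003\*n/b+.0055*n/' arc.py; python3 - <<'E'
import numpy as np,subprocess
c,s=np.cos(.30),np.sin(.30);v=np.array([.048,-.0435]);y,z=.0589+c*v[0]-s*v[1],-.092+s*v[0]+c*v[1];print(y,z)
print(subprocess.run(['python3','arc.py','.019',f'[0,{y},{z}]','.60'],capture_output=True,text=True).stdout[-480:])
E
```

```text
0.11761128046779736 -0.11937216735721956
.55 slide [-0.0, -0.0161, 0.0148] rot [-0.1, -0.0, 0.0] rows>= 1
1.2 0.65 slide [-0.0, -0.0015, -0.002] rot [-0.0, 0.0, -0.0] rows>= 1
1.35 0.75 slide [-0.0, 0.0155, -0.0162] rot [0.1, -0.0, 0.0] rows>= 1
1.5 0.85 slide [-0.0, 0.0344, -0.0277] rot [0.2, 0.0, 0.0] rows>= 2
1.65 0.95 slide [0.0, 0.0547, -0.0362] rot [0.3, 0.0, 0.0] rows>= 3
1.75 1.05 slide [-0.0, 0.0683, -0.0402] rot [0.4, 0.0, 0.0] rows>= 3
1.82 1.1 slide [-0.0, 0.0783, -0.0421] rot [0.45, -0.0, 0.0] rows>= 4
```

>>> {"fn": "arm_command", "kwargs": {
  "fingers": [1, 1, 1, 1, 1, 1, 1, 1, 1],
  "slide": [
    [0, 0.007, -0.01],
    [0, 0.0155, -0.016],
    [0, 0.025, -0.022],
    [0, 0.0345, -0.0275],
    [0, 0.0445, -0.032],
    [0, 0.0545, -0.036],
    [0, 0.0615, -0.038],
    [0, 0.0685, -0.04],
    [0, 0.0685, -0.04]
  ],
  "rot": [
    [0.05, 0, 0],
    [0.1, 0, 0],
    [0.15, 0, 0],
    [0.2, 0, 0],
    [0.25, 0, 0],
    [0.3, 0, 0],
    [0.35, 0, 0],
    [0.4, 0, 0],
    [0.4, 0, 0]
  ],
  "squeeze": 25
}}

```text
clock: 11.5
tool_pos: [0.629, -0.3152, 0.1846]
eef_rot: [-0.385, 0.664, 0.554, -0.322]
wrist_force: [-1.2, 6.4, -6.7]
gripper_width: 0.0097
gripper_force: 32.7
```

```bash
python3 - <<'E'
from h import *
s=st();J=capture('side');I=capture('scene')
cv2.imwrite('pics/l2.png',np.hstack([cv2.resize(J[180:340,270:430],(400,400),interpolation=3),cv2.resize(I[140:300,110:270],(400,400),interpolation=3)]))
E
```

```text
t 11.5 p [ 0.629  -0.3152  0.1846] R [[0.179, 0.488, -0.854], [0.984, -0.09, 0.155], [-0.002, -0.868, -0.496]] q [-0.402  1.381  0.236 -0.344  2.537 -0.397] F [-1.2  6.4 -6.7] w 0.0097
```

View pics/l2.png

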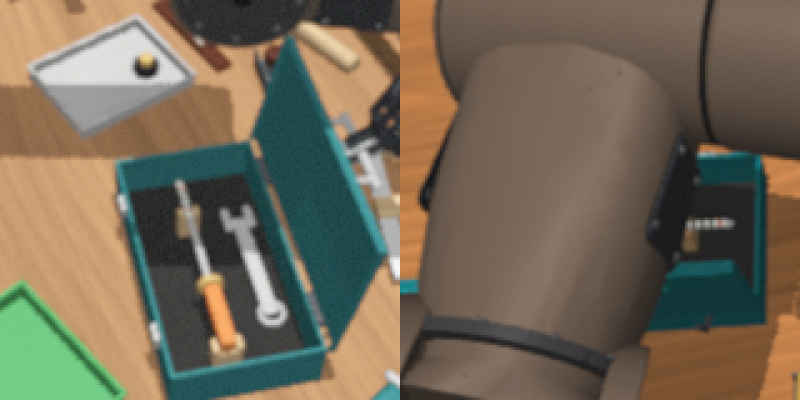

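The picture shows the lid swung up past vertical (about 1.68 rad), the rod with its orange handle at lower middle of the case and the spanner beside it. Joint 3 is near its limit, so I release slightly and back out while reducing the lean.

>>> {"fn": "arm_command", "kwargs": {
  "fingers": [0.8, 0.8, 0.78, 0.76, 0.75, 0.75, 0.75, 0.75],
  "slide": [
    [0, 0, 0],
    [0, 0, 0],
    [0, 0, -0.008],
    [0, 0, -0.016],
    [0, 0, -0.024],
    [0, 0, -0.032],
    [0, 0, -0.04],
    [0, 0, -0.045]
  ],
  "rot": [
    [0, 0, 0],
    [0, 0, 0],
    [-0.05, 0, 0],
    [-0.1, 0, 0],
    [-0.15, 0, 0],
    [-0.2, 0, 0],
    [-0.25, 0, 0],
    [-0.28, 0, 0]
  ]
}}

```text
clock: 12.4
tool_pos: [0.6691, -0.3231, 0.2096]
eef_rot: [-0.284, 0.713, 0.595, -0.238]
wrist_force: [-1.1, -0.0, 0.4]
gripper_width: 0.0215
gripper_force: 0.0
```

```bash
python3 - <<'E'
from h import *
s=st()
P=onz('side',[[342.4,253.2],[353.6,292.8],[356.8,304.8],[361,318]],.05);print(P.round(4).tolist())
yaw=-.183;cx=np.array([np.cos(yaw),np.sin(yaw),0]);cy=np.array([-np.sin(yaw),np.cos(yaw),0])
q=s['tool_pos']; Rm=frame(cy,[0,0,-1])
rel([(q+np.array([0,0,.16]),frame(cy,-np.sin(.4)*cx-np.cos(.4)*np.array([0,0,1]))),(np.array([.50,-.33,.30]),Rm)])
E
```

```text
t 12.4 p [ 0.6691 -0.3231  0.2096] R [[0.179, 0.713, -0.678], [0.984, -0.131, 0.121], [-0.002, -0.689, -0.725]] q [-0.408  1.203  0.39  -0.21   2.284 -0.305] F [-1.1 -0.   0.4] w 0.0215
[[0.5134, -0.1851, 0.05], [0.4839, -0.3266, 0.05], [0.4752, -0.3654, 0.05], [0.4678, -0.4069, 0.05]]
slide [-0.0004, -0.1102, -0.116] rot [-0.359, 0.004, 0.001] rows>= 4
slide [-0.0372, -0.182, 0.0482] rot [-0.759, 0.004, 0.002] rows>= 6
```

>>> {"fn": "arm_command", "kwargs": {
  "fingers": [0.75, 0.75, 0.75, 0.75, 0.6, 0.42, 0.42, 0.42, 0.42, 0.42],
  "slide": [
    [0, -0.03, -0.03],
    [0, -0.06, -0.06],
    [0, -0.11, -0.116],
    [0, -0.11, -0.116],
    [0, -0.11, -0.116],
    [-0.02, -0.15, -0.035],
    [-0.037, -0.182, 0.048],
    [-0.037, -0.182, 0.048],
    [-0.037, -0.182, 0.048],
    [-0.037, -0.182, 0.048]
  ],
  "rot": [
    [-0.1, 0, 0],
    [-0.2, 0, 0],
    [-0.36, 0, 0],
    [-0.36, 0, 0],
    [-0.45, 0, 0],
    [-0.55, 0, 0],
    [-0.65, 0, 0],
    [-0.757, 0.004, 0.002],
    [-0.757, 0.004, 0.002],
    [-0.757, 0.004, 0.002]
  ]
}}

```text
clock: 13.4
tool_pos: [0.5117, -0.3297, 0.3053]
eef_rot: [-0.001, 0.769, 0.64, -0.001]
wrist_force: [-1.0, -1.4, -0.2]
gripper_width: 0.0492
gripper_force: 0.0
```

```bash
python3 - <<'E'
from h import *
s=st();I=capture('wrist');np.save('w4.npy',s,allow_pickle=True);J=capture('side')
print(silhouettes and [(r['confidence'],np.round(r['extent'])) for r in recognise('side','case_lid')][:2])
cv2.imwrite('pics/w4.png',np.hstack([I[:,120:520],cv2.resize(J[180:340,270:430],(400,400),interpolation=3)]))
E
```

```text
t 13.4 p [ 0.5117 -0.3297  0.3053] R [[0.182, 0.983, -0.002], [0.983, -0.182, -0.0], [-0.0, -0.002, -1.0]] q [-6.210e-01  3.480e-01  1.582e+00 -1.000e-03  1.213e+00 -4.380e-01] F [-1.  -1.4 -0.2] w 0.0492
[(0.73, array([365., 206., 430., 318.]))]
```

View pics/w4.png

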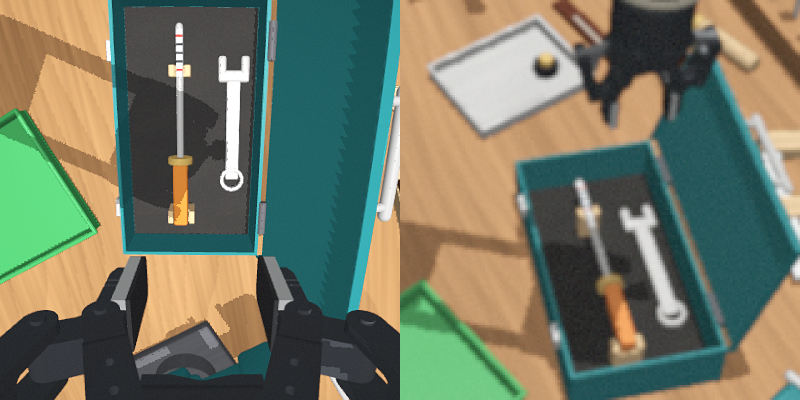

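The picture shows the lid resting back, and the rod: tip (299,23), collar (300,161), tail (300,225) in wrist pixels, with the spanner to its right.

```bash
python3 - <<'E'
from h import *
s=np.load('w4.npy',allow_pickle=True).item()
P=onz('wrist',[[299,23],[300,157],[300,193],[300,225]],.044,s);print(P.round(4).tolist(),np.linalg.norm(P[0]-P[1]),np.linalg.norm(P[1]-P[3]))
ax=P[0]-P[3];ax/=np.linalg.norm(ax);print(ax)
tilt=.30  # lean toward the tail
z=-np.cos(tilt)*np.array([0,0,1])+np.sin(tilt)*ax;Rm=frame(ax,z)
g=P[1]-.050*ax; g[2]=.044
T=g+.005*z;print('T',T)
rel([(T-.09*np.array([0,0,-1]),Rm),(T,Rm)])
E
```

```text
[[0.5152, -0.1752, 0.044], [0.4868, -0.3224, 0.044], [0.4777, -0.3671, 0.044], [0.4691, -0.4093, 0.044]] 0.14999531379139205 0.08866216634431238
[0.19312369 0.98117442 0.        ]
T [ 0.47740029 -0.37004241  0.03922332]
slide [-0.0469, -0.0214, 0.1745] rot [-0.012, 0.298, 0.008] rows>= 4
slide [-0.0471, -0.0204, 0.2645] rot [-0.012, 0.298, 0.008] rows>= 6
```

>>> {"fn": "arm_command", "kwargs": {
  "fingers": [0.42, 0.42, 0.42, 0.42, 0.42, 0.42, 0.42, 0.42, 0.42],
  "slide": [
    [-0.047, -0.0215, 0.1],
    [-0.047, -0.0215, 0.174],
    [-0.047, -0.0215, 0.174],
    [-0.047, -0.0215, 0.174],
    [-0.047, -0.021, 0.2],
    [-0.047, -0.021, 0.23],
    [-0.047, -0.0205, 0.25],
    [-0.047, -0.0205, 0.264],
    [-0.047, -0.0205, 0.264]
  ],
  "rot": [
    [-0.004, 0.1, 0.003],
    [-0.008, 0.2, 0.006],
    [-0.012, 0.298, 0.008],
    [-0.012, 0.298, 0.008],
    [-0.012, 0.298, 0.008],
    [-0.012, 0.298, 0.008],
    [-0.012, 0.298, 0.008],
    [-0.012, 0.298, 0.008],
    [-0.012, 0.298, 0.008]
  ]
}}

```text
clock: 14.45
tool_pos: [0.483, -0.3714, 0.0392]
eef_rot: [-0.094, 0.763, 0.629, 0.116]
wrist_force: [-0.0, 0.3, 0.4]
gripper_width: 0.0496
gripper_force: 0.0
```

>>> {"fn": "arm_command", "kwargs": {
  "fingers": [1, 1, 1, 1, 1],
  "slide": [
    [0, 0, 0],
    [0, 0, 0],
    [0, 0, 0],
    [0, 0, 0],
    [0, 0, 0]
  ],
  "rot": [
    [0, 0, 0],
    [0, 0, 0],
    [0, 0, 0],
    [0, 0, 0],
    [0, 0, 0]
  ],
  "squeeze": 60
}}

```text
clock: 14.95
tool_pos: [0.4833, -0.3721, 0.0418]
eef_rot: [-0.092, 0.763, 0.629, 0.116]
wrist_force: [-2.5, 0.2, 8.8]
gripper_width: -0.0
gripper_force: 4.1
```

```bash
python3 - <<'E'
from h import *
s=st();c,Rc,t=campose('wrist',s)
ax=np.array([.1931,.9812,0]);tilt=.3;z=-np.cos(tilt)*np.array([0,0,1])+np.sin(tilt)*ax;Rm=frame(ax,z)
g=np.array([.4868,-.3224,.044])-.050*ax;T=g+.027*z;print(T)
rel([(T+[0,0,.055],Rm),(T+[0,0,.02],Rm),(T,Rm)])
E
```

```text
t 14.95 p [ 0.4833 -0.3721  0.0418] R [[0.181, 0.982, 0.061], [0.939, -0.191, 0.287], [0.294, 0.005, -0.956]] q [-0.856  0.723  1.692  0.297  0.932 -0.867] F [-2.5  0.2  8.8] w -0.0
[ 0.47868575 -0.36363096  0.01820591]
slide [0.0164, -0.006, -0.0279] rot [0.005, 0.002, 0.003] rows>= 1
slide [0.0061, -0.0062, 0.0056] rot [0.005, 0.002, 0.003] rows>= 1
slide [0.0002, -0.0063, 0.0247] rot [0.005, 0.002, 0.003] rows>= 1
```

>>> {"fn": "arm_command", "kwargs": {
  "fingers": [1, 0.42, 0.42, 0.42, 0.42, 0.42, 0.42, 0.42, 0.42],
  "slide": [
    [0.016, -0.006, -0.028],
    [0.016, -0.006, -0.028],
    [0.016, -0.006, -0.028],
    [0.016, -0.006, -0.028],
    [0.013, -0.006, -0.015],
    [0.01, -0.006, -0.005],
    [0.006, -0.006, 0.005],
    [0.003, -0.006, 0.013],
    [0.0, -0.006, 0.022]
  ],
  "rot": [
    [0, 0, 0],
    [0, 0, 0],
    [0, 0, 0],
    [0, 0, 0],
    [0, 0, 0],
    [0, 0, 0],
    [0, 0, 0],
    [0, 0, 0],
    [0, 0, 0]
  ]
}}

```text
clock: 15.85
tool_pos: [0.4782, -0.3642, 0.0184]
eef_rot: [-0.093, 0.763, 0.629, 0.116]
wrist_force: [-0.6, 0.5, -0.5]
gripper_width: 0.0494
gripper_force: 0.0
```

>>> {"fn": "arm_command", "kwargs": {
  "fingers": [1, 1, 1, 1, 1],
  "slide": [
    [0, 0, 0],
    [0, 0, 0],
    [0, 0, 0],
    [0, 0, 0],
    [0, 0, 0]
  ],
  "rot": [
    [0, 0, 0],
    [0, 0, 0],
    [0, 0, 0],
    [0, 0, 0],
    [0, 0, 0]
  ],
  "squeeze": 60
}}

```text
clock: 16.35
tool_pos: [0.4785, -0.3644, 0.02]
eef_rot: [-0.093, 0.763, 0.629, 0.116]
wrist_force: [-0.3, -1.0, -0.3]
gripper_width: 0.0168
gripper_force: 58.5
```

>>> {"fn": "arm_command", "kwargs": {
  "fingers": [1, 1, 1, 1, 1, 1, 1, 1, 1],
  "slide": [
    [0, 0, 0],
    [0.006, 0, -0.02],
    [0.015, 0, -0.05],
    [0.029, 0, -0.095],
    [0.044, 0, -0.143],
    [0.059, 0, -0.19],
    [0.073, 0, -0.24],
    [0.073, 0, -0.24],
    [0.073, 0, -0.24]
  ],
  "rot": [
    [0, 0, 0],
    [0, 0, 0],
    [0, 0, 0],
    [0, 0, 0],
    [0, 0, 0],
    [0, 0, 0],
    [0, 0, 0],
    [0, 0, 0],
    [0, 0, 0]
  ],
  "squeeze": 90
}}

```text
clock: 17.25
tool_pos: [0.4775, -0.3654, 0.2718]
eef_rot: [-0.092, 0.763, 0.629, 0.116]
wrist_force: [0.3, 1.0, -1.8]
gripper_width: 0.0162
gripper_force: 92.1
```

```bash
python3 - <<'E'
from h import *
s=st();I=capture('wrist');np.save('w5.npy',s,allow_pickle=True);J=capture('side');cv2.imwrite('pics/side5.png',J)
cv2.imwrite('pics/w5.png',np.hstack([I[:,120:520],cv2.resize(J[100:340,230:470],(400,400),interpolation=3)]))
he=np.array(calibration('wrist')['hand_eye'])
# predicted pixels of rod points in tool frame (grasp at (0,0,-.027), tilt .3)
a=np.array([np.cos(.3),0,np.sin(.3)]); z0=np.array([0,0,-.027])
T=lambda q: Rq(s['eef_rot'])@q+s['tool_pos']
for d in (-.039,.05,.1,.2): print(d,proj('wrist',T(z0+a*d),s).round(1))
E
```

```text
t 17.25 p [ 0.4775 -0.3654  0.2718] R [[0.181, 0.982, 0.062], [0.939, -0.191, 0.286], [0.293, 0.006, -0.956]] q [-0.856  0.458  1.534  0.243  1.338 -0.743] F [ 0.3  1.  -1.8] w 0.0162
-0.039 [[319.4 371.2]]
0.05 [[319.5 166.5]]
0.1 [[319.6  50.8]]
0.2 [[ 320.  -154.8]]
```

View pics/w5.png

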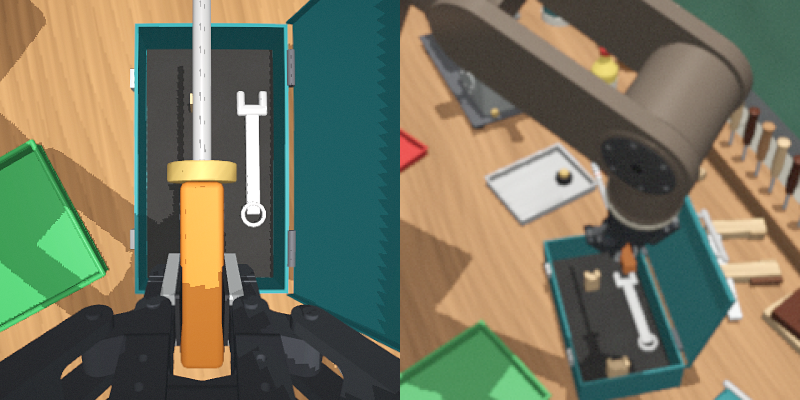

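The rod is held firmly: collar centre at (322,172) in the wrist picture, matching my model of the grip within about 1 mm; the case is undisturbed. That uses up my pictures, so from here I go by numbers.

```bash
python3 - <<'E'
from h import *
I=cv2.imread('pics/w1.png').astype(float)
C=I[150:196,300:352]
for r,row in enumerate(C[::1]):
    if r%2==0: print(150+r,''.join('#' if p.sum()<230 else ('o' if (p[1]/p[2]>.74 and p[0]/p[2]<.62) else ('g' if p[0]/p[2]>.8 else '.')) for p in row))
E
```

```text
150 ############gggggggggggggggggggggggggggggggggggggggg
152 ############ggggggggggggggggggggggggggggggg#########
154 ggg#########gggggggggggggggggggggggggg.#..........##
156 #######..#..ggggggggggggg...ggggggggggg...........##
158 .###........gggggg.oooooooooooooooogggg.............
160 ............ggggoooooooooooooooooooooo.o............
162 ......#......oooooooooooooooooooooooooooo...........
164 ............oooooooooooooooooooooooooooooo..........
166 ...........oooooooooooooooooooooooooooooooo.........
168 .........##oooooooooooo.gggggggoooooooooooo.........
170 ..........ooooooooooggggggggggggggoooooooooo........
172 .........#ooooooooggggggggggggggggggoooooooo........
174 ..........oooooooggggggggggggggggggg.ooooooo........
176 ..........oooooooggggggggggggggggggg.oooooo.........
178 ..........ooooooooggggggggggggggggg.oooooo..........
180 ............ooooooo.ggggggggggggggooooooo...........
182 .............o#oooo..o.ggggggg.oooooooo.............
184 ................ooooo.ooooooooooooooo...............
186 ....................oooooooooooo....................
188 ..........................o.........................
190 ....................................................
192 ......#.............................................
194 ......#...................o...o.....................
```

```bash
cat > ins.py <<'E'
from h import *
w1=np.load('w1.npy',allow_pickle=True).item();w5=np.load('w5.npy',allow_pickle=True).item()
mouth=onz('wrist',[326.2,175],.165,w1)[0]
yaw=np.radians(3.0);c40,s40=np.cos(np.radians(40)),np.sin(np.radians(40))
d=np.array([-np.sin(yaw)*c40,np.cos(yaw)*c40,-s40]);up=np.array([-np.sin(yaw)*s40,np.cos(yaw)*s40,c40])
def F(x,z): return frame(x,z)
R5=Rq(w5['eef_rot']);ax=R5[:,0].copy();ax[2]=0;ax/=np.linalg.norm(ax)
Rrod=frame(ax,[0,0,1]);REL=Rrod.T@R5   # tool axes in the rod frame
o_tool=np.array([0,.001,-.026])+ .052*(R5.T@ax)
def tcp(o,Rr): Rt=Rr@REL;return o-Rt@o_tool,Rt
Rins=frame(d,up)
def ins(gap,off=(0,0)): # gap: distance of the tip before the mouth (negative = in); off: sideways, up
    o=mouth-d*(.150+gap)+off[0]*np.cross(up,d)+off[1]*up;return tcp(o,Rins)
def rodnow(s=None):
    s=s or env.observe();Rt=Rq(s['eef_rot']);o=s['tool_pos']+Rt@o_tool;x=(Rt@REL.T)[:,0];return o,o+.15*x,x
if __name__=='__main__':
    print('mouth',mouth,'o_tool',o_tool,'rod',rodnow())
    P,Rt=ins(.03);print('TCP',P,Rt[:,2],'mid z up')
    rel([((P+np.array(w5['tool_pos']))/2+[0,-.05,.06],frame(.5*Rt[:,0]+.5*R5[:,0],.5*Rt[:,2]+.5*R5[:,2])),ins(.03)])
E
python3 ins.py
```

```text
mouth [0.54039921 0.20117761 0.165     ] o_tool [ 0.04972122  0.000898   -0.01077535] rod (array([ 0.4859375 , -0.3211191 ,  0.29432893]), array([ 0.51431167, -0.17382781,  0.2947555 ]), array([0.18916116, 0.98194194, 0.0028438 ]))
TCP [0.54940707 0.01351859 0.29018354] [ 0.02711796 -0.38943568 -0.92065437] mid z up
slide [0.1578, 0.0099, -0.0262] rot [-0.033, -0.348, -0.129] rows>= 4
slide [0.3739, -0.0008, 0.0938] rot [-0.016, -0.696, -0.252] rows>= 8
```

>>> {"fn": "arm_command", "kwargs": {
  "fingers": [1, 1, 1, 1, 1, 1, 1, 1, 1, 1],
  "slide": [
    [0.04, 0.003, -0.007],
    [0.08, 0.005, -0.014],
    [0.12, 0.007, -0.02],
    [0.158, 0.01, -0.026],
    [0.2, 0.008, -0.005],
    [0.25, 0.006, 0.02],
    [0.29, 0.004, 0.045],
    [0.33, 0.002, 0.07],
    [0.36, 0, 0.085],
    [0.374, -0.001, 0.094]
  ],
  "rot": [
    [0, -0.08, -0.03],
    [0, -0.16, -0.06],
    [0, -0.25, -0.09],
    [-0.01, -0.35, -0.125],
    [-0.01, -0.43, -0.155],
    [-0.01, -0.5, -0.18],
    [-0.015, -0.58, -0.21],
    [-0.016, -0.64, -0.23],
    [-0.016, -0.696, -0.252],
    [-0.016, -0.696, -0.252]
  ]
}}

```text
clock: 18.35
tool_pos: [0.5486, 0.0186, 0.2874]
eef_rot: [0.147, 0.671, 0.714, -0.137]
wrist_force: [0.8, -0.2, -1.4]
gripper_width: 0.0162
gripper_force: 91.9
```

>>> {"fn": "arm_command", "kwargs": {
  "fingers": [1, 1],
  "slide": [
    [0, 0, 0],
    [0, 0, 0]
  ],
  "rot": [
    [0, 0, 0],
    [0, 0, 0]
  ]
}}

```text
clock: 18.55
tool_pos: [0.5491, 0.0131, 0.2895]
eef_rot: [0.147, 0.673, 0.712, -0.136]
wrist_force: [0.2, 0.1, -1.7]
gripper_width: 0.0161
gripper_force: 91.9
```

```bash
python3 - <<'E'
from ins import *
s=st();o,t,x=rodnow(s);print('rod',o,t,x,d);rel([ins(.03),ins(.005)])
for n in ('scene','side'):
    I=capture(n);cv2.imwrite(f'pics/p_{n}.png',I)
    print(n,'pred tip',proj(n,t),'pred collar',proj(n,o),'mouth',proj(n,mouth),[(np.round(r['extent'],1).tolist(),round(r['confidence'],2)) for r in silhouettes(n,'dip_rod')][:3])
E
```

```text
t 18.55 p [0.5491 0.0131 0.2895] R [[-0.05, 0.998, 0.026], [0.919, 0.056, -0.391], [-0.391, 0.004, -0.92]] q [ 0.242  0.317  1.747 -0.429  1.186  0.371] F [ 0.2  0.1 -1.7] w 0.0161
rod [0.54725636 0.06308482 0.2799912 ] [0.54093719 0.17770946 0.18344453] [-0.04212777  0.76416424 -0.64364452] [-0.04009167  0.76499461 -0.64278761]
slide [-0.0003, 0.0003, -0.0006] rot [-0.001, 0.001, 0.002] rows>= 1
slide [0.0236, 0.0003, 0.0067] rot [-0.001, 0.001, 0.002] rows>= 1
scene pred tip [[381.75457813 180.8202947 ]] pred collar [[338.75684105 169.77567879]] mouth [[389.42540976 182.78849594]] [([304.2, 158.3, 382.8, 183.1], 0.82)]
side pred tip [[306.50766854 147.21649767]] pred collar [[321.37256541 143.14549196]] mouth [[304.04265786 147.67728623]] [([367.7, 192.4, 434.4, 317.4], 0.48)]
```

```bash
python3 - <<'E'
from ins import *
I=cv2.imread('pics/scene0.png').astype(float)[170:196,376:406]; J=cv2.imread('pics/p_scene.png').astype(float)[170:196,366:406]
f=lambda row:''.join('#' if p.sum()<200 else ('o' if (p[1]/p[2]>.74 and p[0]/p[2]<.62) else ('W' if p.sum()>480 else 'g' if p[0]/p[2]>.8 else '.')) for p in row)
for r in range(26): print(170+r,f(I[r]),' ',f(J[r]))
J=cv2.imread('pics/p_side.png').astype(float)[134:166,290:335];I=cv2.imread('pics/side0.png').astype(float)[134:166,290:320]
for r in range(32): print(134+r,f(I[r]),' ',f(J[r]))
E
```

```text
170 ..........................o###   ....................................o###
171 ...........................###   .....................................###
172 ..........................####   ....................................g###
173 .........................#####   o.................................gg####
174 .................o.gggggg#####   ggg....o......................ggggg#####
175 ..............oooo.ggggg######   ggg..ggg.o...............oo.ggggggg#####
176 .............ooooooo.ggg######   gggg.gggggg............oooooo.ggggg#####
177 ............oooooooooggg######   .gggggggggggg.........ooooooooogggg#####
178 ...........oo...ooooo.ggggg###   .....gggggggg..g.....oo.ggooooo.gggggg##
179 ...........o.ggg.oooo.gggggggg   .........ggggggg.....o.ggggoooo.gggggggg
180 ..........oogggggooooogggggggg   ..............gg....oogggggooooogWgggggg
181 ..........o.gggggooooogggggggg   ..............oo....o.gggggooooogggWWWWg
182 ..........o.gggggoooo.gggggggg   ....................o.gggggoooo.gggggWWW
183 ..........oogggg.oooo.gggggggg   ....................oogggg.oooo.gggggggg
184 ....
[... 2883 characters left out ...]
gggggoo...o.ggggggg.oooooooooooooooo
158 gggggggggggggg.o.#oo.ggggggg.o   gggggggggggggg.o..oo.ggggggg.oooooooooooooooo
159 gggggggggggggg..oo..ggggggggg.   gggggggggggggg..oo..ggggggggg.ooooooooooooooo
160 ggggggggggggggg...gggggggggggg   gggggggggggggggg..gggggggggggg.oooooooooooooo
161 gggggggggggggggggggggggggggggg   gggggggggggggggggggggggggggggg.oooooooooooooo
162 ggggggggggggggggggggggggggggg.   ggggggggggggggggggggggggggggg.ooooooooooooooo
163 gggggggggggggggggggggggggg#.oo   ggggggggggggggggggggggggggg.ooooooooooooooooo
164 ggggggggggggggggggggggg####..o   gggggggggggggggggggggggg###.ooooooooooooooooo
165 gggggggg###gggggggggg#####o...   gggggggggggggggggggggg####ooooooooooooooooooo
```

The tip and bore agree with the prediction in both cameras to within about 1 mm, so I start the insertion.

>>> {"fn": "arm_command", "kwargs": {
  "fingers": [1, 1, 1, 1, 1, 1],
  "slide": [
    [0.014, 0, 0.004],
    [0.024, 0, 0.0073],
    [0.033, 0, 0.0102],
    [0.043, 0, 0.0131],
    [0.0525, 0, 0.016],
    [0.0525, 0, 0.016]
  ],
  "rot": [
    [0, 0, 0],
    [0, 0, 0],
    [0, 0, 0],
    [0, 0, 0],
    [0, 0, 0],
    [0, 0, 0]
  ]
}}

```text
clock: 19.35
tool_pos: [0.5473, 0.0563, 0.2545]
eef_rot: [0.147, 0.674, 0.712, -0.135]
wrist_force: [-0.8, -1.2, -1.2]
gripper_width: 0.0163
gripper_force: 91.9
```

```bash
python3 - <<'E'
from ins import *
s=st();o,t,x=rodnow(s);f=s['wrist_force'];lat=np.cross(up,d)
print('tip depth',(t-mouth)@d,'lat/up tip',(t-mouth)@lat,(t-mouth)@up,'F d,lat,up',f@d,f@lat,f@up)
E
```

```text
t 19.35 p [0.5473 0.0563 0.2545] R [[-0.049, 0.998, 0.027], [0.919, 0.056, -0.39], [-0.391, 0.006, -0.92]] q [ 0.316  0.369  1.763 -0.429  1.15   0.466] F [-0.8 -1.2 -1.2] w 0.0163
tip depth 0.026115721296139767 lat/up tip 0.0001383055464784541 0.0002302717189477598 F d,lat,up -0.10795973984657257 0.8133331800205181 -1.6275173630349224
```

>>> {"fn": "arm_command", "kwargs": {
  "fingers": [1, 1, 1, 1, 1, 1, 1, 1],
  "slide": [
    [0.014, 0, 0.0043],
    [0.029, 0, 0.0088],
    [0.043, 0, 0.0131],
    [0.057, 0, 0.0175],
    [0.072, 0, 0.022],
    [0.086, 0, 0.0263],
    [0.1, 0, 0.0306],
    [0.1, 0, 0.0306]
  ],
  "rot": [
    [0, 0, 0],
    [0, 0, 0],
    [0, 0, 0],
    [0, 0, 0],
    [0, 0, 0],
    [0, 0, 0],
    [0, 0, 0],
    [0, 0, 0]
  ]
}}

```text
clock: 20.15
tool_pos: [0.5432, 0.1365, 0.1868]
eef_rot: [0.147, 0.674, 0.712, -0.135]
wrist_force: [-0.3, -0.4, -1.0]
gripper_width: 0.0158
gripper_force: 91.9
```

```bash
cat > f.py <<'E'
from ins import *
s=st();o,t,x=rodnow(s);f=s['wrist_force'];lat=np.cross(up,d)
print('tip depth',(t-mouth)@d,'lat/up tip',(t-mouth)@lat,(t-mouth)@up,'org',(o-mouth)@lat,(o-mouth)@up,'F d,lat,up',f@d,f@lat,f@up)
print('d in tool',Rq(s['eef_rot']).T@d)
E
python3 f.py
```

```text
t 20.15 p [0.5432 0.1365 0.1868] R [[-0.05, 0.998, 0.027], [0.919, 0.056, -0.391], [-0.391, 0.005, -0.92]] q [ 0.445  0.484  1.762 -0.423  1.089  0.625] F [-0.3 -0.4 -1. ] w 0.0158
tip depth 0.13115235202268888 lat/up tip 5.3098779853986894e-05 -3.7618106732109456e-05 org -0.00015701117224181297 0.00015230718401070196 F d,lat,up 0.3359812879414367 0.33649327077054525 -0.9702693076782177
d in tool [ 9.56546183e-01 -5.52377004e-04  2.91580341e-01]
```

>>> {"fn": "arm_command", "kwargs": {
  "fingers": [1, 1, 1, 1, 1, 1],
  "slide": [
    [0.005, 0, 0.0015],
    [0.0096, 0, 0.0029],
    [0.0134, 0, 0.0041],
    [0.0163, 0, 0.005],
    [0.0182, 0, 0.0056],
    [0.0182, 0, 0.0056]
  ],
  "rot": [
    [0, 0, 0],
    [0, 0, 0],
    [0, 0, 0],
    [0, 0, 0],
    [0, 0, 0],
    [0, 0, 0]
  ]
}}

```text
clock: 20.75
tool_pos: [0.543, 0.1498, 0.1759]
eef_rot: [0.147, 0.674, 0.711, -0.135]
wrist_force: [0.6, -1.2, -1.7]
gripper_width: 0.0161
gripper_force: 91.9
```

```bash
python3 f.py
```

```text
t 20.75 p [0.543  0.1498 0.1759] R [[-0.048, 0.998, 0.028], [0.919, 0.055, -0.39], [-0.391, 0.007, -0.92]] q [ 0.465  0.504  1.758 -0.422  1.081  0.65 ] F [ 0.6 -1.2 -1.7] w 0.0161
tip depth 0.14834019471168589 lat/up tip -0.0007690864513799759 0.00028989721232662477 org -0.000708081933721046 0.00043813016259162696 F d,lat,up 0.17285107986929657 -0.5638278430097008 -2.091586208014876
d in tool [ 0.95646614 -0.00236113  0.29183377]
```

>>> {"fn": "arm_command", "kwargs": {
  "fingers": [1, 1, 1, 1],
  "slide": [
    [0.0014, 0, 0.0004],
    [0.0029, 0, 0.0009],
    [0.0043, 0, 0.0013],
    [0.0043, 0, 0.0013]
  ],
  "rot": [
    [0, 0, 0],
    [0, 0, 0],
    [0, 0, 0],
    [0, 0, 0]
  ]
}}

```text
clock: 21.15
tool_pos: [0.5431, 0.1517, 0.1743]
eef_rot: [0.148, 0.674, 0.711, -0.136]
wrist_force: [0.5, -11.6, 11.7]
gripper_width: 0.0161
gripper_force: 93.2
```

```bash
python3 f.py
```

```text
t 21.15 p [0.5431 0.1517 0.1743] R [[-0.048, 0.998, 0.028], [0.918, 0.055, -0.393], [-0.394, 0.007, -0.919]] q [ 0.469  0.508  1.756 -0.424  1.081  0.656] F [  0.5 -11.6  11.7] w 0.0161
tip depth 0.15093962909628553 lat/up tip -0.0009998087001369775 -0.00031244091438013745 org -0.0009044765611589753 0.00024834044064098523 F d,lat,up -16.43405001743555 0.0870013026565713 1.4662158457284629
d in tool [ 0.95726515 -0.00256975  0.28920032]
```

>>> {"fn": "arm_command", "kwargs": {
  "fingers": [1, 1, 1, 1, 1],
  "slide": [
    [0.001, 0, 0.0003],
    [0.001, 0, 0.0003],
    [0.001, 0, 0.0003],
    [0.001, 0, 0.0003],
    [0.001, 0, 0.0003]
  ],
  "rot": [
    [0, 0, 0],
    [0, 0, 0],
    [0, 0, 0],
    [0, 0, 0],
    [0, 0, 0]
  ]
}}

```text
clock: 21.65
tool_pos: [0.5431, 0.1517, 0.1742]
eef_rot: [0.149, 0.674, 0.711, -0.136]
wrist_force: [-0.3, -16.5, 20.0]
gripper_width: 0.0161
gripper_force: 93.7
```

>>> {"fn": "arm_command", "kwargs": {
  "fingers": [1, 1, 1, 1, 1, 1, 1, 1, 1, 1],
  "slide": [
    [-0.01, 0, -0.003],
    [-0.024, 0, -0.0073],
    [-0.038, 0, -0.0116],
    [-0.053, 0, -0.0162],
    [-0.072, 0, -0.022],
    [-0.091, 0, -0.0278],
    [-0.11, 0, -0.0336],
    [-0.129, 0, -0.0394],
    [-0.149, 0, -0.0455],
    [-0.149, 0, -0.0455]
  ],
  "rot": [
    [0, 0, 0],
    [0, 0, 0],
    [0, 0, 0],
    [0, 0, 0],
    [0, 0, 0],
    [0, 0, 0],
    [0, 0, 0],
    [0, 0, 0],
    [0, 0, 0],
    [0, 0, 0]
  ]
}}

```text
clock: 22.65
tool_pos: [0.5493, 0.0327, 0.2751]
eef_rot: [0.148, 0.675, 0.71, -0.134]
wrist_force: [-0.4, 0.0, -1.4]
gripper_width: 0.0162
gripper_force: 92.0
```

>>> {"fn": "arm_command", "kwargs": {
  "fingers": [1, 1, 1, 1],
  "slide": [
    [-0.02, 0, -0.006],
    [-0.038, 0, -0.0116],
    [-0.048, 0, -0.0146],
    [-0.048, 0, -0.0146]
  ],
  "rot": [
    [0, 0, 0],
    [0, 0, 0],
    [0, 0, 0],
    [0, 0, 0]
  ]
}}

```text
clock: 23.05
tool_pos: [0.5507, -0.0042, 0.3056]
eef_rot: [0.148, 0.675, 0.711, -0.134]
wrist_force: [0.7, 0.3, -1.8]
gripper_width: 0.0158
gripper_force: 91.9
```

```bash
python3 f.py; python3 - <<'E'
from ins import *
# present: level, tip over tray centre (.520,.053), z .25
ax=np.array([-.05,.9987,0]);Rr=frame(ax,[0,0,1]);tip=np.array([.52,.053,.22])
rel([tcp(tip+[0.01,.0,.06]-.15*ax,Rr),tcp(tip-.15*ax,Rr)])
E
```

```text
t 23.05 p [ 0.5507 -0.0042  0.3056] R [[-0.046, 0.999, 0.029], [0.919, 0.054, -0.39], [-0.391, 0.008, -0.92]] q [ 0.211  0.296  1.736 -0.429  1.201  0.334] F [ 0.7  0.3 -1.8] w 0.0158
tip depth -0.05318531385605889 lat/up tip -0.0008110514251854847 0.0005144179963306828 org -0.00047215067749436157 0.0006255016205385241 F d,lat,up 1.3668187296782017 -0.6857402532943699 -1.1492584199822742
d in tool [ 0.9563921  -0.0042152   0.29205546]
slide [-0.1056, -0.0196, 0.0995] rot [0.002, 0.699, 0.006] rows>= 5
slide [-0.0817, -0.0301, 0.1544] rot [0.002, 0.699, 0.006] rows>= 5
```

>>> {"fn": "arm_command", "kwargs": {
  "fingers": [1, 1, 1, 1, 1, 1, 1, 1, 1, 1],
  "slide": [
    [-0.04, -0.004, 0.02],
    [-0.07, -0.008, 0.04],
    [-0.09, -0.012, 0.06],
    [-0.1, -0.016, 0.08],
    [-0.1055, -0.02, 0.0995],
    [-0.1055, -0.02, 0.0995],
    [-0.1055, -0.02, 0.0995],
    [-0.1055, -0.02, 0.0995],
    [-0.1055, -0.02, 0.0995],
    [-0.1055, -0.02, 0.0995]
  ],
  "rot": [
    [0, 0.14, 0],
    [0, 0.28, 0],
    [0, 0.42, 0],
    [0, 0.56, 0],
    [0.002, 0.699, 0.006],
    [0.002, 0.699, 0.006],
    [0.002, 0.699, 0.006],
    [0.002, 0.699, 0.006],
    [0.002, 0.699, 0.006],
    [0.002, 0.699, 0.006]
  ]
}}

```text
clock: 24.05
tool_pos: [0.5387, -0.139, 0.2549]
eef_rot: [-0.105, 0.681, 0.717, 0.103]
wrist_force: [1.0, 0.4, -0.8]
gripper_width: 0.0155
gripper_force: 91.8
```

```bash
python3 - <<'E'
from ins import *
s=st();o,t,x=rodnow(s);print(o,t,x,np.abs(s['dq']).max())
I=capture('scene');cv2.imwrite('pics/end.png',I);print('pred tip',proj('scene',t),proj('scene',o))
print([(np.round(r['extent']).tolist(),round(r['confidence'],2)) for r in recognise('scene','dip_rod')][:2],[(np.round(r['extent']).tolist(),round(r['confidence'],2)) for r in recognise('scene','tray')][:2])
capture('side');print([(np.round(r['extent']).tolist(),round(r['confidence'],2)) for r in recognise('side','case_lid')][:2])
E
```

```text
t 24.05 p [ 0.5387 -0.139   0.2549] R [[-0.051, 0.999, -0.009], [0.955, 0.052, 0.291], [0.291, 0.006, -0.957]] q [-0.485  0.386  1.695  0.273  1.222 -0.652] F [ 1.   0.4 -0.8] w 0.0155
[ 0.53711596 -0.09458977  0.27970708] [0.52909236 0.05519528 0.27946071] [-0.05349064  0.998567   -0.00164246] 0.0066611437586016654
pred tip [[332.77647586 163.90528479]] [[264.51286623 181.72811624]]
[([238.0, 165.0, 333.0, 192.0], 0.55), ([321.0, 225.0, 340.0, 239.0], 0.39)] [([332.0, 95.0, 400.0, 150.0], 0.94), ([293.0, 184.0, 368.0, 256.0], 0.55)]
[([368.0, 191.0, 432.0, 320.0], 0.98)]
```

```bash
python3 -c "
from h import *
print(job.sign_off())"
```

```text
the job is handed in; nothing more can be done
None
```

The job is handed in at about 24 s of the 67 s allowed; the verdict was not shown. The lid was opened onto its stop, and the rod went down the neck until its collar stopped on the mouth (about 26 N of axial push). It was then drawn out and is held level, white face up, with its tip about 0.28 m above the drip tray.

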